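Unload the desk vise and pack the monitor-arm kit

ROBOT

A 7-joint arm with a two-finger parallel gripper is mounted at the origin on the work surface. World frame = base frame: x ahead of the robot, y to its left, z up, the work surface at z = 0. Lengths are in m, angles in rad, forces in N, time in s.
With the tool pointing down it reaches from about 0.4 to 0.85 m from the base axis. Payload 4.5 kg.
Tool frame: the origin (TCP) lies at the very end of the fingers, on their centre line; the grasp point (between the pads) lies 19 mm behind it; z points along the fingers, y is the line along which they close (so a half turn about z gives the same grasp; the last joint's range is limited). The gripper opens to 88 mm and grips with 3 to 60 N. Pads are 18 mm wide; open, the fingers measure 123 mm over their backs; the gripper's body (75 mm by 187 mm) begins 45 mm behind the grasp point.
Start: joints at [1.302, 0.689, -0.195, 1.565, 0.157, 0.902, -0.215], TCP at [0.186, -0.597, 0.202] pointing down, gripper open.
Joint ranges: [-3.01, 3.01], [-0.46, 2.08], [-1.47, 1.51], [0.13, 2.56], [-1, 4.14], [0.04, 2.09], [-2.66, 2.66]. Speed limits (rad/s): [2.57, 2.57, 3.14, 3.14, 3.14, 3.14, 3.14].

INTERFACE

Orientations are given as a unit quaternion [x, y, z, w].
In Python, from plant import r gives the robot as it stands. The module is installed in compiled form; this text tells all that it offers.
- The arm moves only by the shell command python3 -m pendant 'ROWS' [FORCE]. ROWS is JSON, one flat list of numbers, 7 for each row, row after row: the opening, from 0 (shut) to 1 (fully open), then the shift along the tool's x, y, z scaled (see below), then the turn, a rotation vector about the tool's x, y, z scaled (see below). A call has 1 to 12 rows; each row is the pose to reach, as a shift and turn from the pose commanded when the call began, along the tool's axes at that moment; what a row does not reach only later rows make up. The controller multiplies each number of a shift by 0.15 m and each number of a turn by pi/2 rad. A row lasts 1/10 s, in which the tool goes at most 50 mm and 8.59 degrees, less where a joint would pass 70% of its speed; a pose out of reach is approached as far as the arm can. A call with a number of a shift or a turn outside -1 to 1 is refused whole. A call with a gripper value outside its range is refused whole. The fingers move at their own pace and stop on an object; FORCE is the grip in N (left out, the last holds). Time passes only in rows, so rows that repeat a pose let the fingers close. It gives the time, the measured TCP pose, the force, the opening and the grip force at its end, in the units of the state.
- r.get_state(): the state, without advancing time (a new reading comes with each control period).
- r.snapshot(name): name is "side" or "top" or "wrist"; returns a dict with "img" (420x560x3 uint8, red, green, blue), "mtx" (3x3 intrinsics, pixels), "k1" (the pictures are not rectified: a ray, as slopes to the right and down, at radius r is drawn at 1 + k1 r^2 times it, then the intrinsics apply), "cam_to_world" (4x4, takes a point from camera to world coordinates). Camera axes: x right, y up, looking along -z (the intrinsics and any distortion apply to the point x, -y, -z); pixel columns grow to the right and rows downward; lengths in m; the calibration is good to about 2 mm. A picture is of the moment at which its call begins. There is no depth.
- r.finish_job(): hands the job in; it is judged then, once.
The state is a dict: "clock": time; "q": joint angles; "qd": joint speeds; "joint_torque": joint torques, N m; "tool_pos": TCP position; "eef_rot": TCP orientation; "contact_force": force on the tool from outside, world axes, zero at the start; "moment": the same for the moment, N m; "opening": opening from 0.0 (shut) to 1.0 (fully open); "finger_force": force on a finger pad.
Only numpy, scipy, OpenCV 4.12 (cv2) and the standard library are available. Lean on these libraries where they do the work, as an engineer would, in place of code of your own. Each camera call takes 0.05 s, during which the arm holds its last target. There are 200 camera calls.

TASK

The drilled monitor-arm blocks in the desk vise are finished: slide the vise jaw fully open first, then lift out every block and put the blocks, together with all the loose blue spacers on the desk, into the well of the hardware case, whose orange cover has to be slid back for that. Once everything is packed, slide the cover fully shut and slide the empty vise jaw fully closed, and leave the mug, the stapler and the paper stack alone.

Things in the scene. Friction and masses are not known exactly. Their poses are not given: they have to be found in the camera images.
- vise: grey desk vise fixed on the left or right half. Origin on the desk at its centre; x is the jaw axis and points away from the robot within 0.15 rad, z up. Bed: flat top 30 mm high, x -75 to 105, y +-75 mm (base flange 12 mm high, x -80 to 120, y +-90). Fixed jaw on the far side: face at x = +100 mm, 30 mm thick, 150 mm wide, top 52 mm high. The moving jaw is on the near (-x) side
- jaw (a joint): slide of the vise's moving jaw along vise -x (towards the robot): gap between the jaw faces in m, 0 = jaws touching, 0.075 = fully open stop; starts at about 0.031, closed on the blocks. Friction about 4 N, no spring, stays where left. The jaw is 28 mm thick, 140 mm wide, top 52 mm above the desk
- jaw_tab (a point): centre of the top of the red upright tab that moves the jaw (moves with it): 14 mm thick along vise x, 44 mm wide along y, top 75 mm above the desk, at vise x = 0.030 - joint value, y = 0; can be pinched from above across its thickness. 35 mm free between tab and jaw, above a connecting plate whose top is 39 mm above the desk
- case: black hardware case fixed on the other half: open-topped well in front, closed deck behind it. Origin on the desk under the well's centre; x points away from the robot within 0.15 rad, z up. Well inside: 124 mm along x, 224 mm along y, white floor 6 mm and rim 64 mm above the desk; walls 6 mm; the deck goes on from x = 62 to 196 mm at rim height
- cover (a joint): slide of the flat orange cover along the case's +x: 0 = well fully covered, 0.125 = fully open (cover wholly over the deck); starts between 0 and 0.03. Friction about 2 N, no spring. Cover plate 136 x 236 x 5 mm, its underside 65 and its top 70 mm above the desk
- cover_rib (a point): centre of the top of the black rib by which the cover is moved (moves with it): 12 mm thick along the case x, 60 mm long along y, from 70 to 96 mm above the desk, at case x = -0.045 + joint value, case y = 0; can be pinched from above across its thickness
- block_a: finished drilled aluminium block, 30 x 40 x 50 mm (body x, y, z), 110 to 225 g; origin at the centre of its underside. Starts upright on the vise bed (top 80 mm above the desk, 28 mm proud of the jaws), 30 mm side across the jaws, at about y = +38 mm of the vise. One or both blocks are there; None for an absent one
- block_b: finished drilled aluminium block, 30 x 40 x 50 mm (body x, y, z), 110 to 225 g; origin at the centre of its underside. Starts upright on the vise bed (top 80 mm above the desk, 28 mm proud of the jaws), 30 mm side across the jaws, at about y = -38 mm of the vise. One or both blocks are there; None for an absent one
- spacer_0: loose blue nylon spacer, a ring 32 mm outside, 18 mm bore, 42 mm tall, 50 g; origin at the centre of its underside, z along its bore. Starts upright on the desk in the middle corridor between vise and case. Three or all four of the four are there; None if absent
- spacer_1: loose blue nylon spacer, a ring 32 mm outside, 18 mm bore, 42 mm tall, 50 g; origin at the centre of its underside, z along its bore. Starts upright on the desk in the middle corridor between vise and case. Three or all four of the four are there; None if absent
- spacer_2: loose blue nylon spacer, a ring 32 mm outside, 18 mm bore, 42 mm tall, 50 g; origin at the centre of its underside, z along its bore. Starts upright on the desk in the middle corridor between vise and case. Three or all four of the four are there; None if absent
- spacer_3: loose blue nylon spacer, a ring 32 mm outside, 18 mm bore, 42 mm tall, 50 g; origin at the centre of its underside, z along its bore. Starts upright on the desk in the middle corridor between vise and case. Three or all four of the four are there; None if absent
- mug: bystander: white mug, 76 mm wide, 90 mm tall, beyond the work; origin at the centre of its underside; leave alone
- stapler: bystander: red stapler, 130 x 34 x 46 mm, on the far left; origin at the centre of its underside; leave alone
- paper_stack: bystander: stack of paper 210 x 150 x 30 mm on the far right; origin at the centre of its underside; leave alone
Mind the look-alikes: they are no part of the job. Leave any green or yellow look-alike of the block_b alone. Leave any red look-alike of the spacer_3 alone.

How it is judged:
By the outcome, as a careful person would: the job done as asked, in the order asked, and still so for the second after the job is handed in, with the robot touching nothing.
Of block_a, block_b only 1 to 2 are there at a start; the rules pass over those that are not, and their reading is None.
Of spacer_0, spacer_1, spacer_2, spacer_3 only 3 to 4 are there at a start; the rules pass over those that are not, and their reading is None.
At some moment in a run one of spacer_0, spacer_1, spacer_2, spacer_3 may be knocked a few centimetres aside while the robot is not near it.
Once in a run the grip may slacken for a moment while it holds something.
It also fails if it takes over 210 s, if anything falls off the work surface, if the arm or the gripper's body presses on something with over 40 N, if the wrist force passes 120 N, or if a joint passes its speed limit or range.

## Working session

There is one attempt and no reset: what is moved stays moved. The work goes in short steps, Python scripts to look and compute and a shell command to move; the robot and the scene stay as the last step left them, time stands still between calls to the robot, and variables do not carry over. Pictures are saved under pics/ and viewed, at most 14 in all, crops included, and the job is handed in when it is done.

```bash
mkdir -p pics; cat > h.py <<'E'
import numpy as np, cv2
from scipy.spatial.transform import Rotation as R
from plant import r
def snap(n,f=None):
    s=r.snapshot(n); s={k:(np.array(v) if k!='k1' else v) for k,v in s.items()}
    if f: cv2.imwrite('pics/'+f,cv2.cvtColor(s['img'].astype(np.uint8),cv2.COLOR_RGB2BGR))
    return s
def ray(s,uv):
    uv=np.array(uv,float).reshape(-1,1,2)
    p=cv2.undistortPoints(uv,s['mtx'].astype(float),np.array([s['k1'],0,0,0.])).reshape(-1,2)
    d=np.c_[p[:,0],-p[:,1],-np.ones(len(p))]@s['cam_to_world'][:3,:3].T
    return s['cam_to_world'][:3,3],d
def onz(s,uv,z):
    o,d=ray(s,uv); return o+d*((z-o[2])/d[:,2])[:,None]
def proj(s,P):
    P=np.array(P,float).reshape(-1,3); T=np.linalg.inv(s['cam_to_world']); c=P@T[:3,:3].T+T[:3,3]
    x=c[:,0]/-c[:,2]; y=-c[:,1]/-c[:,2]; k=1+s['k1']*(x*x+y*y)
    return np.c_[x*k*s['mtx'][0,0]+s['mtx'][0,2],y*k*s['mtx'][1,1]+s['mtx'][1,2]]
def blobs(s,lo,hi,amin=60):
    hsv=cv2.cvtColor(s['img'].astype(np.uint8),cv2.COLOR_RGB2HSV); m=cv2.inRange(hsv,lo,hi)
    cs,_=cv2.findContours(m,cv2.RETR_EXTERNAL,cv2.CHAIN_APPROX_NONE)
    return sorted([c for c in cs if cv2.contourArea(c)>amin],key=cv2.contourArea,reverse=True)
def units(dst,yaw=None):
    """shift (tool axes /0.15) and turn about tool z (/(pi/2)) to a world TCP point & yaw of tool y axis (mod pi)"""
    st=r.get_state(); M=R.from_quat(st['eef_rot']).as_matrix(); out=M.T@(np.array(dst)-st['tool_pos'])/0.15
    Ry=M[:,1]; cy=np.arctan2(Ry[1],Ry[0]); t=None
    if yaw is not None: t=-(((yaw-cy)+np.pi/2)%np.pi-np.pi/2)/(np.pi/2)
    return out.round(3),t,st
E
python3 - <<'E'
from h import *
for n in('top','side','wrist'):
    s=snap(n,n+'0.png'); print(n,s['k1'],s['mtx'].round(1).tolist(),s['cam_to_world'].round(3).tolist())
st=r.get_state(); print(st); print(R.from_quat(st['eef_rot']).as_matrix().round(3))
E
```

```text
top -0.10892057444452126 [[452.1, 0.0, 281.6], [0.0, 452.1, 199.4], [0.0, 0.0, 1.0]] [[-0.008, 0.989, -0.151, 0.391], [-1.0, -0.007, 0.003, -0.025], [0.002, 0.151, 0.989, 1.542], [0.0, 0.0, 0.0, 1.0]]
side 0.003021615491453365 [[459.4, 0.0, 277.2], [0.0, 459.4, 214.1], [0.0, 0.0, 1.0]] [[0.692, 0.56, -0.456, 0.017], [-0.722, 0.538, -0.436, -0.557], [0.001, 0.63, 0.776, 1.05], [0.0, 0.0, 0.0, 1.0]]
wrist -0.048507085238106935 [[360.2, 0.0, 279.9], [0.0, 360.2, 205.3], [0.0, 0.0, 1.0]] [[0.298, 0.907, 0.297, 0.264], [-0.955, 0.284, 0.09, -0.572], [-0.003, -0.31, 0.951, 0.384], [0.0, 0.0, 0.0, 1.0]]
{'clock': 0.15, 'q': array([ 1.30178147,  0.68982481, -0.19453202,  1.56606789,  0.15730368,
        0.90252148, -0.21510163]), 'qd': array([-0.00062292, -0.00247136, -0.00063605, -0.00167292,  0.00148599,
        0.00180246,  0.00085854]), 'joint_torque': array([ 5.42756325e-06, -5.27855623e+01, -1.26807611e+00, -1.53586721e+01,
       -5.25035884e-02,  3.89526031e-03,  9.18649016e-05]), 'tool_pos': array([ 0.18618571, -0.59607042,  0.20128346]), 'eef_rot': array([ 9.88554619e-01,  1.50861699e-01, -1.58831595e-04, -6.97740089e-04]), 'contact_force': array([ 0.05180085, -0.12356059, -0.5872074 ]), 'moment': array([-0.04597635,  0.01030559,  0.05563319]), 'finger_force': 0.0, 'opening': 1.000110103708585}
[[ 0.954  0.298 -0.001]
 [ 0.298 -0.954  0.001]
 [-0.    -0.001 -1.   ]]
```

View pics/top0.png

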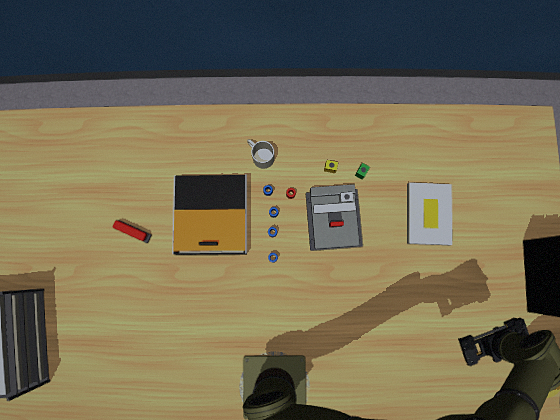

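View pics/side0.png

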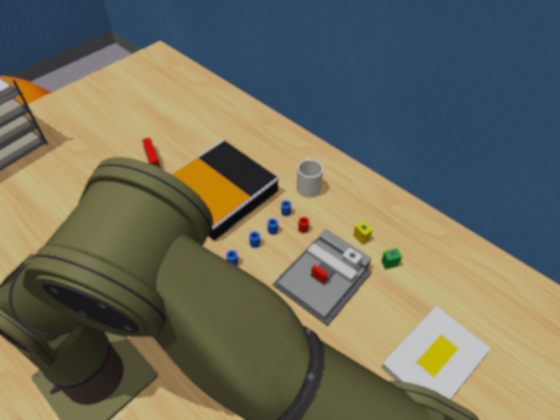

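Top view: the case is on the left, with the orange cover at (210,230) and the rib at (208,243). Four blue spacers are at (268,189), (274,212), (273,231) and (273,256). The vise is on the right, with its tab at (336,224) and one block at (347,197).

Candidates:
- **Block:** grey one in the vise (347,197), versus yellow (332,165) and green (363,170), which are decoys.
- **Spacers:** the four blue ones, versus red (291,192), which is a decoy.
- **Tab:** red tab (336,224), versus the stapler (132,230).

I'll measure and check with one close crop.

```bash
python3 - <<'E'
from h import *
s=snap('top'); 
c=cv2.resize(s['img'][150:270,165:375].astype(np.uint8),None,fx=3.8,fy=3.8,interpolation=cv2.INTER_CUBIC)
cv2.imwrite('pics/crop1.png',cv2.cvtColor(c,cv2.COLOR_RGB2BGR))
def cen(c): m=cv2.moments(c); return [m['m10']/m['m00'],m['m01']/m['m00']]
print('blue');
for b in blobs(s,(105,120,50),(128,255,255),25):
    u=cen(b)
    if 250<u[0]<310 and u[1]>150: print(np.round(u,1),cv2.contourArea(b),onz(s,u,.03)[0].round(4))
print('orange')
for b in blobs(s,(8,150,120),(22,255,255),500)[:2]:
    q=cv2.minAreaRect(b); P=onz(s,cv2.boxPoints(q),.07); print(np.round(cen(b),1),q,P.round(4).tolist(),onz(s,cen(b),.07).round(4))
print('red')
for lo,hi in(((0,130,60),(6,255,255)),((172,130,60),(180,255,255))):
  for b in blobs(s,lo,hi,20): print(np.round(cen(b),1),cv2.minAreaRect(b),onz(s,cen(b),.075)[0].round(4))
E
```

```text
blue
[272.1 231.5] 58.0 [0.5132 0.0031 0.03  ]
[272.5 257. ] 56.0 [0.4282 0.0022 0.03  ]
[267.4 189.3] 56.0 [0.6567 0.0184 0.03  ]
[273.2 211.5] 54.5 [ 0.5808 -0.0007  0.03  ]
orange
[209.  229.6] ((209.0, 229.5), (40.99999237060547, 69.99998474121094), 90.0) [[0.5862, 0.3261, 0.07], [0.5846, 0.0944, 0.07], [0.4505, 0.0939, 0.07], [0.4513, 0.3228, 0.07]] [[0.5176 0.2089 0.07  ]]
red
[129.4 230.2] ((129.16065979003906, 230.1328125), (33.72603988647461, 8.359935760498047), 23.629379272460938) [0.5161 0.4719 0.075 ]
[290.4 192.2] ((290.5, 192.0), (8.0, 9.0), 90.0) [ 0.6387 -0.0585  0.075 ]
[336.7 223.4] ((336.4918212890625, 223.40985107421875), (4.16464376449585, 13.218217849731445), 84.80557250976562) [ 0.5343 -0.2084  0.075 ]
```

View pics/crop1.png

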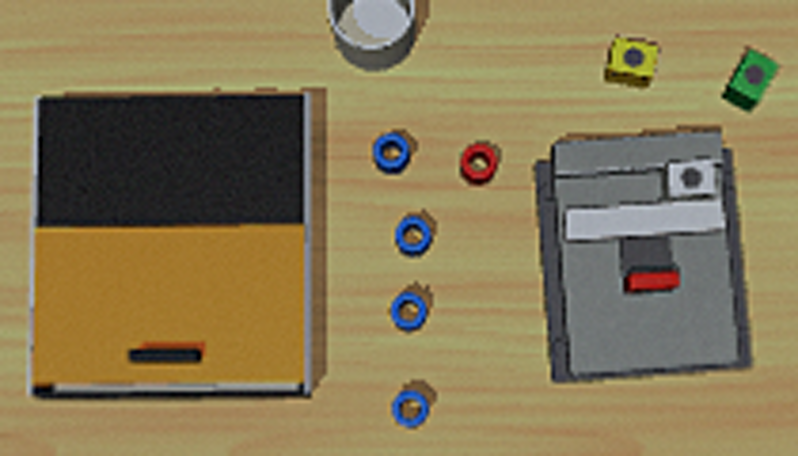

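The crop confirms it: one grey drilled block in the vise on the right (-y) side, so block_b; four blue rings; and the red ring, yellow and green blocks are decoys. Next I move above the vise.

```bash
python3 -m pendant '[1,0.93,-0.63,-0.1,0,0,0, 1,0.93,-0.63,-0.1,0,0,0, 1,0.93,-0.63,-0.1,0,0,0, 1,0.93,-0.63,-0.1,0,0,0, 1,0.93,-0.63,-0.1,0,0,0, 1,0.93,-0.63,-0.1,0,0,0]' && python3 -m pendant '[1,0.93,-0.63,-0.2,0,0,0, 1,0.93,-0.63,-0.2,0,0,0, 1,0.93,-0.63,-0.2,0,0,0, 1,0.93,-0.63,-0.2,0,0,0, 1,0.93,-0.63,-0.2,0,0,0, 1,0.93,-0.63,-0.2,0,0,0]' && python3 -m pendant '[1,0.93,-0.63,-0.2,0,0,-0.5, 1,0.93,-0.63,-0.2,0,0,-0.6, 1,0.93,-0.63,-0.2,0,0,-0.7, 1,0.93,-0.63,-0.2,0,0,-0.8, 1,0.93,-0.63,-0.2,0,0,-0.86, 1,0.93,-0.63,-0.2,0,0,-0.86, 1,0.93,-0.63,-0.2,0,0,-0.86, 1,0.93,-0.63,-0.2,0,0,-0.86, 1,0.93,-0.63,-0.2,0,0,-0.86, 1,0.93,-0.63,-0.2,0,0,-0.86, 1,0.93,-0.63,-0.2,0,0,-0.86, 1,0.93,-0.63,-0.2,0,0,-0.86]'
python3 - <<'E'
from h import *
s=snap('wrist','w1.png'); st=r.get_state(); print(st['q'].round(2),R.from_quat(st['eef_rot']).as_matrix().round(3))
E
```

```text
clock: 0.8
tool_pos: [0.2908, -0.4654, 0.2169]
eef_rot: [0.989, 0.151, -0.0, 0.0]
contact_force: [-0.2, -1.3, 0.0]
opening: 0.999
finger_force: 0.0
clock: 1.4
tool_pos: [0.3948, -0.3352, 0.2466]
eef_rot: [0.989, 0.149, -0.001, 0.001]
contact_force: [-1.0, -0.2, -0.0]
opening: 1.001
finger_force: 0.0
clock: 2.6
tool_pos: [0.5008, -0.2025, 0.2766]
eef_rot: [0.679, 0.734, -0.0, -0.0]
contact_force: [-0.4, -0.6, 0.3]
opening: 1.004
finger_force: 0.0
[ 0.65  0.53 -0.57  1.71  0.33  1.    0.04] [[-0.079  0.997 -0.   ]
 [ 0.997  0.079 -0.   ]
 [-0.    -0.    -1.   ]]
```

View pics/w1.png

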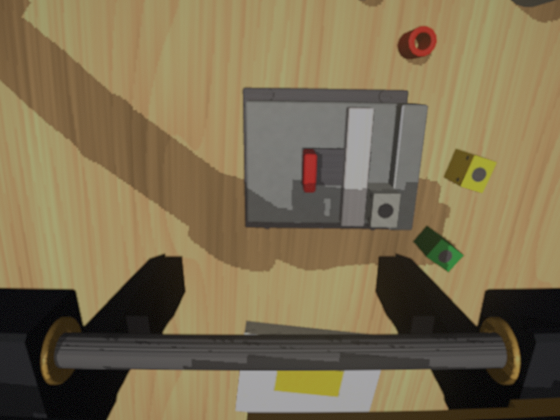

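The wrist view shows the vise parallel to the image axes, so its yaw is about 0.079. The tab is at (311,171), the jaw strip at (357,165) and the block top at (386,208). I'll compute their positions.

```bash
python3 - <<'E'
from h import *
s=snap('wrist')
hsv=cv2.cvtColor(s['img'].astype(np.uint8),cv2.COLOR_RGB2HSV)
for r0 in (160,175): print(r0,[(u,hsv[r0,u].tolist()) for u in range(298,322,2)])
m=cv2.bitwise_or(cv2.inRange(hsv,(0,150,60),(6,255,255)),cv2.inRange(hsv,(172,150,60),(180,255,255)))
m[:100]=0; m[:, :280]=0; cs,_=cv2.findContours(m,cv2.RETR_EXTERNAL,cv2.CHAIN_APPROX_NONE); c=max(cs,key=cv2.contourArea); print('tab',cv2.boundingRect(c))
g=s['img'].astype(int); 
print('row165',[(u,int(g[165,u].mean())) for u in range(338,430,3)])
print('row210',[(u,int(g[210,u].mean())) for u in range(338,424,3)])
print('col386',[(v,int(g[v,386].mean())) for v in range(186,234,2)])
print('flange rows',[(v,[u for u in range(225,265) if g[v,u].mean()<95 ][:1]) for v in (95,110,130,150)])
E
```

```text
160 [(298, [30, 6, 121]), (300, [30, 9, 118]), (302, [3, 68, 79]), (304, [1, 186, 130]), (306, [1, 182, 165]), (308, [2, 185, 164]), (310, [1, 185, 163]), (312, [1, 188, 163]), (314, [1, 190, 161]), (316, [0, 157, 117]), (318, [165, 18, 58]), (320, [165, 9, 58])]
175 [(298, [30, 8, 122]), (300, [20, 7, 105]), (302, [1, 123, 81]), (304, [1, 194, 141]), (306, [1, 190, 164]), (308, [1, 190, 164]), (310, [1, 187, 165]), (312, [1, 190, 164]), (314, [1, 191, 151]), (316, [1, 111, 85]), (318, [165, 9, 58]), (320, [8, 16, 63])]
tab (302, 150, 15, 42)
row165 [(338, 79), (341, 78), (344, 95), (347, 165), (350, 165), (353, 165), (356, 164), (359, 163), (362, 164), (365, 164), (368, 133), (371, 116), (374, 117), (377, 119), (380, 118), (383, 118), (386, 117), (389, 107), (392, 52), (395, 116), (398, 118), (401, 113), (404, 113), (407, 113), (410, 114), (413, 115), (416, 114), (419, 109), (422, 140), (425, 137), (428, 137)]
row210 [(338, 74), (341, 66), (344, 115), (347, 114), (350, 117), (353, 115), (356, 115), (359, 115), (362, 116), (365, 74), (368, 61), (371, 81), (374, 129), (377, 98), (380, 53), (383, 54), (386, 54), (389, 54), (392, 73), (395, 128), (398, 98), (401, 79), (404, 78), (407, 78), (410, 79), (413, 80), (416, 101), (419, 99), (422, 107)]
col386 [(186, 84), (188, 84), (190, 76), (192, 75), (194, 115), (196, 130), (198, 131), (200, 131), (202, 128), (204, 80), (206, 52), (208, 55), (210, 54), (212, 53), (214, 54), (216, 54), (218, 96), (220, 128), (222, 129), (224, 132), (226, 127), (228, 80), (230, 90), (232, 96)]
flange rows [(95, [243]), (110, [243]), (130, [244]), (150, [244])]
```

```bash
python3 - <<'E'
from h import *
s=snap('wrist'); st=r.get_state()
yw=0.079; ex=np.array([np.cos(yw),np.sin(yw)]); ey=np.array([-ex[1],ex[0]])
def f(n,uv,z):
    P=onz(s,uv,z)[:,:2]; print(n,P.round(4).tolist(),(P@np.c_[ex,ey]).round(4).tolist())
f('tab L R T B',[(303.5,170),(316,170),(310,150),(310,191)],.075)
f('jaw L R',[(345,165),(368,165),(344,210),(365,210)],.052)
f('fixedjaw L R',[(394,165),(420.5,165)],.052)
f('block hole',[(385.7,211)],.08)
f('block L R T B',[(372,210),(398.5,210),(386,193),(386,227.5)],.08)
f('flange near T B, far?',[(243.5,88),(244.5,227)],.012)
print(st['tool_pos'].round(4), (st['tool_pos'][:2]@np.c_[ex,ey]).round(4))
E
```

```text
tab L R T B [[0.5272, -0.2036], [0.5408, -0.2025], [0.532, -0.1813], [0.5368, -0.2267]] [[0.5095, -0.2446], [0.5231, -0.2446], [0.516, -0.2227], [0.5172, -0.2683]]
jaw L R [[0.5762, -0.1988], [0.6027, -0.1966], [0.5824, -0.2532], [0.6076, -0.2512]] [[0.5587, -0.2437], [0.5853, -0.2436], [0.5606, -0.2983], [0.5858, -0.2983]]
fixedjaw L R [[0.6328, -0.1941], [0.6637, -0.1915]] [[0.6155, -0.2434], [0.6465, -0.2433]]
block hole [[0.6232, -0.2415]] [[0.6022, -0.29]]
block L R T B [[0.6077, -0.2416], [0.6375, -0.2392], [0.62, -0.2208], [0.627, -0.2611]] [[0.5867, -0.2888], [0.6166, -0.2888], [0.6006, -0.269], [0.6044, -0.3098]]
flange near T B, far? [[0.4516, -0.1238], [0.4618, -0.3005]] [[0.4404, -0.159], [0.4366, -0.336]]
[ 0.5012 -0.2015  0.2769] [ 0.4838 -0.2404]
```

```bash
python3 -m pendant '[0.42,-0.034,0.215,0.3,0,0,0, 0.42,-0.034,0.215,0.6,0,0,0, 0.42,-0.034,0.215,0.9,0,0,0, 0.42,-0.034,0.215,1,0,0,0, 0.42,-0.034,0.215,1,0,0,0, 0.42,-0.034,0.215,1,0,0,0, 0.42,-0.034,0.215,1,0,0,0]' 20
python3 - <<'E'
from h import *
s=snap('wrist','w2.png'); st=r.get_state(); yw=.079;ex=np.array([np.cos(yw),np.sin(yw)]); ey=np.array([-ex[1],ex[0]])
print((st['tool_pos'][:2]@np.c_[ex,ey]).round(4))
hsv=cv2.cvtColor(s['img'].astype(np.uint8),cv2.COLOR_RGB2HSV)
m=cv2.bitwise_or(cv2.inRange(hsv,(0,150,130),(6,255,255)),cv2.inRange(hsv,(174,150,130),(180,255,255)))
cs,_=cv2.findContours(m,cv2.RETR_EXTERNAL,cv2.CHAIN_APPROX_NONE)
for c in cs:
    if cv2.contourArea(c)>150:
        x,y,w,h=cv2.boundingRect(c); q=cv2.minAreaRect(c); P=onz(s,cv2.boxPoints(q),.075)[:,:2]; print((x,y,w,h),q,(P@np.c_[ex,ey]).round(4).tolist())
E
```

```text
clock: 3.45
tool_pos: [0.5353, -0.2038, 0.1286]
eef_rot: [0.677, 0.736, 0.001, 0.001]
contact_force: [0.6, -0.4, 0.1]
opening: 0.422
finger_force: 0.0
[ 0.5174 -0.2454]
(268, 186, 20, 57) ((276.43804931640625, 213.92921447753906), (18.558807373046875, 56.873756408691406), 3.8140745162963867) [[0.5076, -0.2689], [0.5106, -0.2271], [0.5231, -0.2279], [0.5208, -0.2699]]
(433, 0, 43, 33) ((454.0, 16.0), (32.0, 42.0), 90.0) [[0.6087, -0.1128], [0.6344, -0.112], [0.6369, -0.1298], [0.6107, -0.1305]]
```

View pics/w2.png

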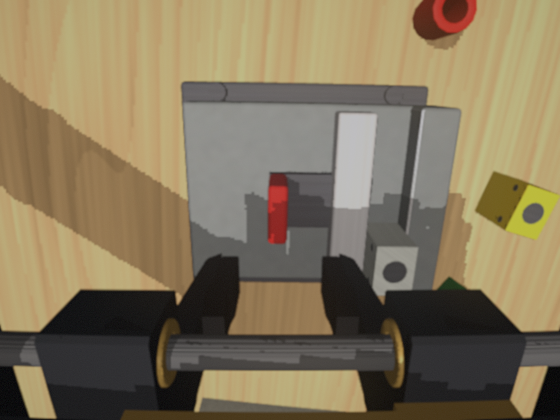

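```bash
python3 -m pendant '[0.42,-0.02,-0.012,0.2,0,0,0, 0.42,-0.02,-0.012,0.4,0,0,0, 0.42,-0.02,-0.012,0.54,0,0,0, 0.42,-0.02,-0.012,0.54,0,0,0, 0.42,-0.02,-0.012,0.54,0,0,0, 0,-0.02,-0.012,0.54,0,0,0, 0,-0.02,-0.012,0.54,0,0,0, 0,-0.02,-0.012,0.54,0,0,0, 0,-0.02,-0.012,0.54,0,0,0]' 25
```

```text
clock: 4.4
tool_pos: [0.5327, -0.2069, 0.0465]
eef_rot: [0.677, 0.736, 0.0, 0.0]
contact_force: [0.1, 0.7, 0.4]
opening: 0.083
finger_force: 0.0
```

```bash
python3 -m pendant '[0,0,0,0,0,0,0, 0,0,0,0,0,0,0]' 25
python3 - <<'E'
from h import *
snap('wrist','w3.png')
E
```

```text
clock: 4.6
tool_pos: [0.5324, -0.2068, 0.046]
eef_rot: [0.677, 0.736, -0.0, 0.0]
contact_force: [-0.1, -0.1, -0.1]
opening: 0.006
finger_force: 0.0
```

View pics/w3.png

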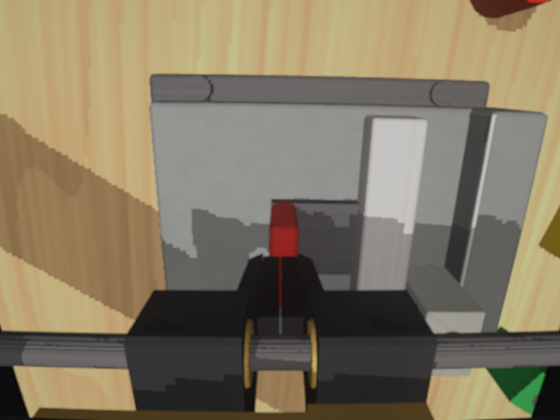

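The fingers closed fully at (281,290) without gripping the tab at (284,230). I'll check where the fingertip and the tab project.

```bash
python3 - <<'E'
from h import *
st=r.get_state(); p=st['tool_pos']; print(p)
s=snap('wrist'); print('cam',s['cam_to_world'].round(3).tolist())
print('tcp',proj(s,p),'grasp',proj(s,p+[0,0,.019]), proj(s,p+[0,0,.06]))
rel=R.from_quat(st['eef_rot']).as_matrix().T@(s['cam_to_world'][:3,3]-p); print('cam in tool',rel)
yw=.079;ex=np.array([np.cos(yw),np.sin(yw),0]); ey=np.array([-ex[1],ex[0],0])
for y in(-.2255,-.2475,-.2695): print('tab',proj(s,ex*.516+ey*y+[0,0,.075]))
t=snap('top'); print('top tab',[proj(t,ex*.516+ey*y+[0,0,.075]).round(1).tolist() for y in(-.2255,-.2695)],'tcp',proj(t,p))
sd=snap('side','s2.png'); print('side',proj(sd,p),[proj(sd,ex*.516+ey*y+[0,0,.075]).round(1).tolist() for y in(-.2255,-.2695)])
for b in blobs(t,(0,130,60),(6,255,255),8): print(cv2.boundingRect(b))
a=cv2.resize(t['img'][170:260,280:390].astype(np.uint8),None,fx=4,fy=4); b=cv2.resize(sd['img'][210:330,260:390].astype(np.uint8),None,fx=3,fy=3)
o=np.zeros((360,840,3),np.uint8); o[:360,:440]=a; o[:360,440:830]=b; o=o[:,:800]; cv2.imwrite('pics/c3.png',o[:,:,::-1])
E
```

```text
[ 0.53232235 -0.20671882  0.04592688]
cam [[0.997, -0.078, -0.025, 0.526], [0.082, 0.948, 0.308, -0.126], [-0.0, -0.309, 0.951, 0.229], [0.0, 0.0, 0.0, 1.0]]
tcp [[279.33591118 241.81793271]] grasp [[279.26140025 257.12830257]] [[279.03734531 303.26089426]]
cam in tool [ 0.08062321  0.00044355 -0.18291911]
tab [[282.97420662 222.14298525]]
tab [[282.69234635 265.45406489]]
tab [[282.4295177  305.23338276]]
top tab [[[329.3, 224.1]], [[342.7, 222.9]]] tcp [[335.14189088 224.86443168]]
side [[317.84796103 275.54568456]] [[[311.8, 264.1]], [[326.1, 273.6]]]
(113, 220, 33, 21)
(286, 188, 10, 10)
```

View pics/c3.png

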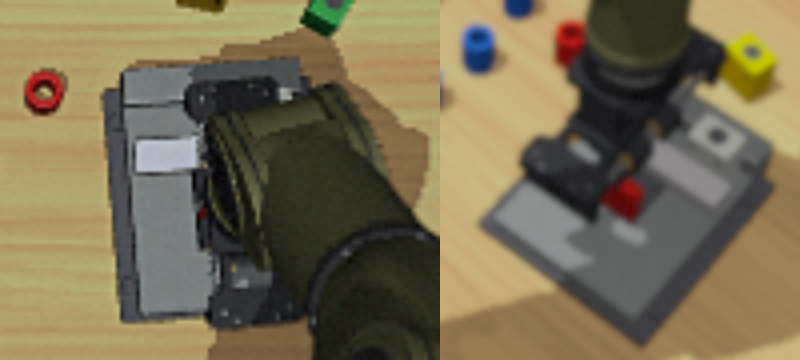

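The fingertips sit at v≈255 while the stated TCP projects to v≈242. Finger parallax against the opening puts the real tips, and the body, about 35 mm behind the reported TCP. That means they are at z≈0.08, just above the 75 mm tab. I'll reopen, go about 31 mm lower and watch the force.

```bash
python3 -m pendant '[0.42,0,0,0,0,0,0, 0.42,0,0,0,0,0,0, 0.42,0,0,0,0,0,0, 0.42,0,0,0,0,0,0, 0.42,0,0,0,0,0,0, 0.42,0,0,0.05,0,0,0, 0.42,0,0,0.1,0,0,0, 0.42,0,0,0.1,0,0,0]' 25 && python3 -m pendant '[0.42,0,0,0.03,0,0,0, 0.42,0,0,0.06,0,0,0, 0.42,0,0,0.1,0,0,0, 0.42,0,0,0.1,0,0,0]' && python3 -m pendant '[0,0,0,0,0,0,0, 0,0,0,0,0,0,0, 0,0,0,0,0,0,0, 0,0,0,0,0,0,0, 0,0,0,0,0,0,0]'
```

```text
clock: 5.6
tool_pos: [0.5313, -0.2066, 0.0296]
eef_rot: [0.677, 0.736, -0.001, -0.001]
contact_force: [-0.5, -0.5, 0.0]
opening: 0.422
finger_force: 0.0
clock: 6.0
tool_pos: [0.5317, -0.2065, 0.015]
eef_rot: [0.677, 0.736, -0.0, -0.001]
contact_force: [-1.2, 0.0, -0.5]
opening: 0.418
finger_force: 0.0
clock: 6.5
tool_pos: [0.5333, -0.2067, 0.0162]
eef_rot: [0.677, 0.736, 0.001, 0.001]
contact_force: [3.1, -0.2, -0.6]
opening: 0.156
finger_force: 25.0
```

The tab is gripped (opening 0.156 ≈ 14 mm). Now I pull the jaw open.

```bash
python3 -m pendant '[0,0,-0.04,0,0,0,0, 0,0,-0.08,0,0,0,0, 0,0,-0.12,0,0,0,0, 0,0,-0.16,0,0,0,0, 0,0,-0.2,0,0,0,0, 0,0,-0.24,0,0,0,0, 0,0,-0.27,0,0,0,0, 0,0,-0.29,0,0,0,0, 0,0,-0.3,0,0,0,0, 0,0,-0.31,0,0,0,0, 0,0,-0.31,0,0,0,0, 0,0,-0.31,0,0,0,0]' 25
```

```text
clock: 7.7
tool_pos: [0.4898, -0.2096, 0.0163]
eef_rot: [0.676, 0.737, 0.003, 0.002]
contact_force: [16.5, 2.3, -11.8]
opening: 0.166
finger_force: 8.0
```

The jaw moved 43.6 mm and hit the stop (16 N). I release, raise, verify the gap from above and locate the rib.

```bash
python3 -m pendant '[0.42,0,0.015,0,0,0,0, 0.42,0,0.015,0,0,0,0, 0.42,0,0.015,0,0,0,0, 0.42,0,0.015,0,0,0,0, 0.42,0,0,-0.3,0,0,0, 0.42,0,0,-0.6,0,0,0, 0.42,0,0,-0.9,0,0,0, 0.42,0.9,0,-1,0,0,0, 0.42,0.9,0,-1,0,0,0, 0.42,0.9,0,-1,0,0,0, 0.42,0.9,0,-1,0,0,0]' && python3 -m pendant '[0.42,0.9,0,0,0,0,0.025, 0.42,0.9,0,0,0,0,0.05, 0.42,0.9,0,0,0,0,0.05, 0.42,0.9,0,0,0,0,0.05, 0.42,0.9,0,0,0,0,0.05]'
python3 - <<'E'
from h import *
t=snap('top'); w=snap('wrist','w4.png')
for b in blobs(t,(0,130,60),(6,255,255),8): print('red',cv2.boundingRect(b),cv2.minAreaRect(b),onz(t,cv2.minAreaRect(b)[0],.075))
g=t['img'].astype(int)
print('vise col330',[(v,int(g[v,330].mean())) for v in range(184,250)])
for b in blobs(w,(8,150,100),(22,255,255),2000):
    q=cv2.minAreaRect(b); print('orange',q,onz(w,cv2.boxPoints(q),.07).round(4).tolist())
E
```

```text
clock: 8.8
tool_pos: [0.4743, -0.0704, 0.1669]
eef_rot: [0.674, 0.739, 0.001, -0.001]
contact_force: [-0.1, 0.0, 0.1]
opening: 0.419
finger_force: 0.0
clock: 9.3
tool_pos: [0.4631, 0.0577, 0.1656]
eef_rot: [0.705, 0.709, -0.001, 0.0]
contact_force: [0.2, -0.1, -0.1]
opening: 0.421
finger_force: 0.0
red (113, 220, 33, 21) ((129.1597900390625, 230.01547241210938), (33.60795974731445, 8.63044261932373), 23.96249008178711) [[0.51672104 0.4728431  0.075     ]]
red (332, 235, 13, 5) ((338.0, 237.0), (4.0, 12.0), 90.0) [[ 0.48992895 -0.21156214  0.075     ]]
vise col330 [(184, 153), (185, 96), (186, 130), (187, 116), (188, 117), (189, 119), (190, 114), (191, 117), (192, 112), (193, 127), (194, 149), (195, 39), (196, 128), (197, 120), (198, 119), (199, 120), (200, 122), (201, 120), (202, 117), (203, 117), (204, 122), (205, 117), (206, 65), (207, 71), (208, 75), (209, 73), (210, 72), (211, 80), (212, 76), (213, 73), (214, 81), (215, 79), (216, 76), (217, 117), (218, 129), (219, 123), (220, 127), (221, 126), (222, 129), (223, 129), (224, 124), (225, 74), (226, 39), (227, 48), (228, 45), (229, 49), (230, 49), (231, 47), (232, 48), (233, 48), (234, 44), (235, 32), (236, 21), (237, 10), (238, 28), (239, 32), (240, 58), (241, 83), (242, 76), (243, 84), (244, 130), (245, 126), (246, 125), (247, 99), (248, 77), (249, 111)]
orange ((357.0, 74.5), (149.0, 192.0), 90.0) [[0.4499, 0.1967, 0.07], [0.5845, 0.1985, 0.07], [0.5987, 0.0933, 0.07], [0.4487, 0.0924, 0.07]]
```

View pics/w4.png

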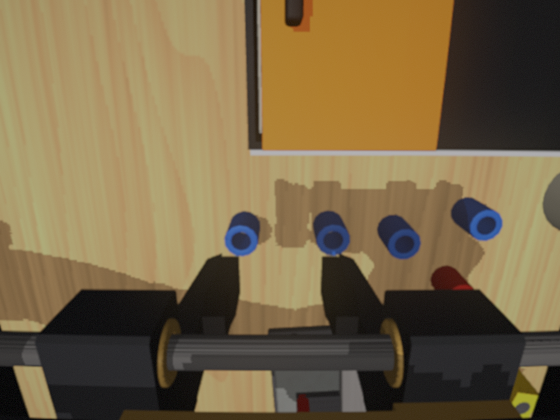

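The jaw is open: the tab moved 44 mm. The image shows the cover axis-aligned with the tool (right edge at v=150, rib at (294,10)), so case yaw ≈ 0. Next I move over the rib.

```bash
python3 -m pendant '[0.42,0.98,0.07,0,0,0,0, 0.42,0.98,0.07,0,0,0,0, 0.42,0.98,0.07,0,0,0,0, 0.42,0.98,0.07,0,0,0,0, 0.42,0.98,0.07,0,0,0,0, 0.42,0.98,0.07,0,0,0,0]'
python3 - <<'E'
from h import *
w=snap('wrist','w5.png'); hsv=cv2.cvtColor(w['img'].astype(np.uint8),cv2.COLOR_RGB2HSV)
print(R.from_quat(r.get_state()['eef_rot']).as_matrix().round(3).tolist())
o=max(blobs(w,(5,150,60),(22,255,255),2000),key=cv2.contourArea); q=cv2.minAreaRect(o); print('orange',q,onz(w,cv2.boxPoints(q),.07).round(4).tolist())
m=cv2.inRange(hsv,(0,0,0),(180,255,45)); m[240:]=0
cs,_=cv2.findContours(m,cv2.RETR_EXTERNAL,cv2.CHAIN_APPROX_SIMPLE)
for c in cs:
    if cv2.contourArea(c)>300: q=cv2.minAreaRect(c); print('dark',q,onz(w,cv2.boxPoints(q),.096).round(4).tolist())
E
```

```text
clock: 10.0
tool_pos: [0.4738, 0.2023, 0.1655]
eef_rot: [0.707, 0.707, -0.001, 0.001]
contact_force: [0.0, -0.8, 0.7]
opening: 0.422
finger_force: 0.0
[[-0.0, 1.0, -0.001], [1.0, 0.0, -0.002], [-0.002, -0.001, -1.0]]
orange ((339.0, 167.0), (284.0, 192.0), 90.0) [[0.4478, 0.3263, 0.07], [0.5842, 0.3273, 0.07], [0.6151, 0.0931, 0.07], [0.4406, 0.0938, 0.07]]
dark ((502.562255859375, 137.6743927001953), (111.27777099609375, 233.89907836914062), 13.590948104858398) [[0.5819, 0.1743, 0.096], [0.5998, 0.3322, 0.096], [0.6769, 0.319, 0.096], [0.6733, 0.1512, 0.096]]
```

View pics/w5.png

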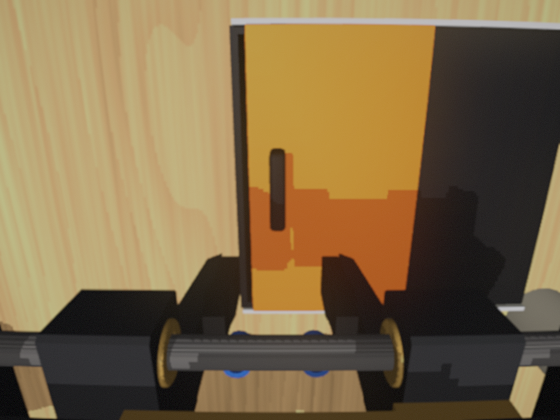

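```bash
python3 - <<'E'
from h import *
w=snap('wrist'); print(onz(w,[(270,190),(285,190),(277,149),(277,231)],.096).round(4).tolist())
print(onz(w,[(246,28),(434,28),(254,310),(406,310),(232,24),(240,310)],.07).round(4).tolist()); print(units([.4715,.2105,.035],0)[:2])
E
```

```text
[[0.4668, 0.2125, 0.096], [0.4777, 0.2125, 0.096], [0.472, 0.2424, 0.096], [0.4718, 0.1804, 0.096]]
[[0.45, 0.3244, 0.07], [0.5839, 0.3254, 0.07], [0.4506, 0.0928, 0.07], [0.5885, 0.0923, 0.07], [0.4402, 0.327, 0.07], [0.4379, 0.0928, 0.07]]
(array([ 0.054, -0.015,  0.871]), np.float64(0.00025723472049906927))
```

```bash
python3 -m pendant '[0.42,0.057,-0.012,0.3,0,0,0, 0.42,0.057,-0.012,0.6,0,0,0, 0.42,0.057,-0.012,0.83,0,0,0, 0.42,0.057,-0.012,0.83,0,0,0, 0.42,0.057,-0.012,0.83,0,0,0, 0,0.057,-0.012,0.83,0,0,0, 0,0.057,-0.012,0.83,0,0,0, 0,0.057,-0.012,0.83,0,0,0, 0,0.057,-0.012,0.83,0,0,0, 0,0.057,-0.012,0.83,0,0,0]' 25
```

```text
clock: 11.1
tool_pos: [0.4723, 0.2143, 0.0425]
eef_rot: [0.706, 0.709, 0.001, 0.0]
contact_force: [-1.0, -0.3, 7.5]
opening: 0.132
finger_force: 25.0
```

```bash
python3 -m pendant '[0,0,0.08,0,0,0,0, 0,0,0.16,0,0,0,0, 0,0,0.24,0,0,0,0, 0,0,0.32,0,0,0,0, 0,0,0.4,0,0,0,0, 0,0,0.48,0,0,0,0, 0,0,0.56,0,0,0,0, 0,0,0.64,0,0,0,0, 0,0,0.7,0,0,0,0, 0,0,0.75,0,0,0,0, 0,0,0.77,0,0,0,0, 0,0,0.77,0,0,0,0]' 25
```

```text
clock: 12.3
tool_pos: [0.585, 0.2146, 0.0426]
eef_rot: [0.705, 0.709, -0.002, -0.001]
contact_force: [-6.5, -1.3, 10.8]
opening: 0.134
finger_force: 25.0
```

```bash
python3 -m pendant '[0,0,0.01,0,0,0,0, 0,0,0.02,0,0,0,0, 0,0,0.03,0,0,0,0, 0,0,0.04,0,0,0,0, 0,0,0.04,0,0,0,0]' 25 &&  python3 -m pendant '[0,0,-0.01,0,0,0,0, 0.42,0,-0.01,0,0,0,0, 0.42,0,-0.01,0,0,0,0, 0.42,0,-0.01,0,0,0,0, 0.42,0,-0.01,0,0,0,0, 0.42,0,-0.01,-0.25,0,0,0, 0.42,0,-0.01,-0.5,0,0,0, 0.42,0,-0.01,-0.75,0,0,0, 0.42,0,-0.01,-0.75,0,0,0, 0.42,-0.3,0,-0.9,0,0,0, 0.42,-0.6,0,-0.9,0,0,0, 0.42,-0.8,0,-0.9,0,0,0]'
python3 - <<'E'
from h import *
w=snap('wrist','w6.png'); t=snap('top')
o=max(blobs(t,(8,150,80),(22,255,255),300),key=cv2.contourArea);q=cv2.minAreaRect(o);print(q,onz(t,cv2.boxPoints(q),.07).round(4).tolist())
E
```

```text
clock: 12.8
tool_pos: [0.5847, 0.2145, 0.0425]
eef_rot: [0.705, 0.709, -0.006, -0.003]
contact_force: [-17.6, -2.4, 20.1]
opening: 0.134
finger_force: 25.1
clock: 14.0
tool_pos: [0.5941, 0.0902, 0.1762]
eef_rot: [0.707, 0.707, -0.001, 0.001]
contact_force: [-0.5, -0.2, -0.2]
opening: 0.418
finger_force: 0.0
((202.5, 196.0), (40.0, 57.0), 90.0) [[0.6973, 0.3294, 0.07], [0.6955, 0.1383, 0.07], [0.5618, 0.137, 0.07], [0.5629, 0.3255, 0.07]]
```

View pics/w6.png

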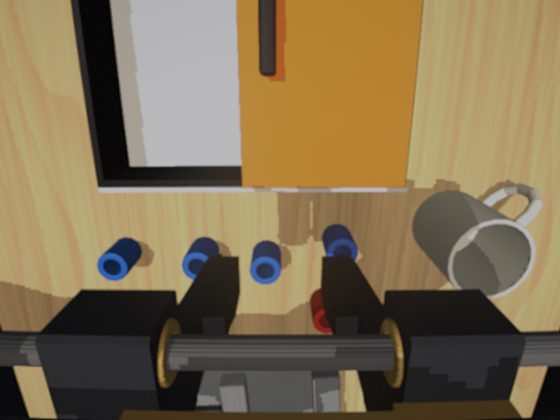

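The cover is at its stop and the well is open: white floor, rib at (267,40) in the image. Case origin ≈ (0.505, 0.2105). Now to the block.

```bash
python3 -m pendant '[0.6,-0.9,0.07,-0.1,0,0,0, 0.6,-0.9,0.07,-0.1,0,0,0, 0.6,-0.9,0.07,-0.1,0,0,0, 0.6,-0.9,0.07,-0.1,0,0,0, 0.6,-0.9,0.07,-0.1,0,0,0]' && python3 -m pendant '[0.6,-0.9,0.07,0,0,0,0, 0.6,-0.9,0.07,0,0,0,0, 0.6,-0.9,0.07,0,0,0,0, 0.6,-0.9,0.07,0,0,0,0, 0.6,-0.9,0.07,0,0,0,0]' && python3 -m pendant '[0.6,-0.3,0,0,0,0,0.1, 0.6,-0.3,0,0,0,0,0.2, 0.6,-0.3,0,0,0,0,0.3, 0.6,-0.3,0,0,0,0,0.4, 0.6,-0.3,0,0,0,0,0.5, 0.6,-0.3,0,0,0,0,0.6, 0.6,-0.3,0,0,0,0,0.7, 0.6,-0.3,0,0,0,0,0.8, 0.6,-0.3,0,0,0,0,0.9, 0.6,-0.3,0,0,0,0,0.95, 0.6,-0.3,0,0,0,0,0.95, 0.6,-0.3,0,0,0,0,0.95]'
python3 - <<'E'
from h import *
w=snap('wrist','w7.png'); st=r.get_state(); print(st['q'].round(2),units([.6232,-.241,.10],-np.pi/2+.08)[:2])
E
```

```text
clock: 14.6
tool_pos: [0.6048, -0.0404, 0.1908]
eef_rot: [0.706, 0.708, 0.0, -0.0]
contact_force: [0.2, 1.9, -0.8]
opening: 0.603
finger_force: 0.0
clock: 15.1
tool_pos: [0.6161, -0.1732, 0.1909]
eef_rot: [0.705, 0.709, 0.001, -0.001]
contact_force: [0.2, 0.1, -0.1]
opening: 0.602
finger_force: 0.0
clock: 16.3
tool_pos: [0.6166, -0.2172, 0.1913]
eef_rot: [0.999, 0.045, -0.0, -0.001]
contact_force: [0.3, -0.0, -0.5]
opening: 0.601
finger_force: 0.0
[ 0.32  0.74 -0.09  1.48  0.07  0.92 -1.28] (array([0.031, 0.158, 0.608]), np.float64(0.0055753248594118555))
```

View pics/w7.png

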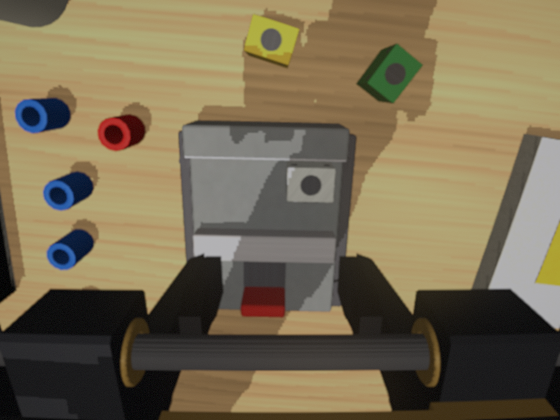

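The block is still standing at (311,185), clear of both jaws, with the jaw strip at v≈245. I'll measure it.

```bash
python3 - <<'E'
from h import *
w=snap('wrist'); P=onz(w,[(311,185),(287,185),(334.5,185),(311,168),(311,202.5)],.08); print(P.round(4).tolist())
hsv=cv2.cvtColor(w['img'].astype(np.uint8),cv2.COLOR_RGB2HSV); g=w['img'].astype(int).mean(2)
m=(g>140).astype(np.uint8); m[:160]=0;m[210:]=0;m[:,:275]=0;m[:,345:]=0
c=max(cv2.findContours(m,0,1)[0],key=cv2.contourArea); q=cv2.minAreaRect(c); Q=onz(w,cv2.boxPoints(q),.08); print(q,Q.round(4).tolist(),Q.mean(0))
print('jaw face',onz(w,[(250,235.5),(300,235.5)],.052).round(4).tolist(),'fixed',onz(w,[(250,158)],.052).round(4).tolist())
print(units([*Q.mean(0)[:2],.10],-np.pi/2+.08)[:2])
E
```

```text
[[0.6218, -0.2433, 0.08], [0.62, -0.2231, 0.08], [0.6236, -0.2631, 0.08], [0.6363, -0.2416, 0.08], [0.6064, -0.245, 0.08]]
((301.1433410644531, 173.4444122314453), (24.725439071655273, 45.985469818115234), 58.49573516845703) [[0.6278, -0.2123, 0.08], [0.6508, -0.2427, 0.08], [0.6342, -0.2555, 0.08], [0.6104, -0.2249, 0.08]] [ 0.63079184 -0.2338324   0.08      ]
jaw face [[0.5592, -0.1933, 0.052], [0.5635, -0.2415, 0.052]] fixed [[0.6348, -0.1886, 0.052]]
(array([0.087, 0.11 , 0.609]), np.float64(0.004621683962507083))
```

```bash
python3 -m pendant '[0.65,0.016,0.172,0.2,0,0,0, 0.65,0.016,0.172,0.4,0,0,0, 0.65,0.016,0.172,0.6,0,0,0, 0.65,0.016,0.172,0.7,0,0,0, 0.65,0.016,0.172,0.7,0,0,0, 0.65,0.016,0.172,0.7,0,0,0]' && python3 - <<'E'
from h import *
print(units([.6213,-.2432,.015],-np.pi/2+.08)[:2])
E
```

```text
clock: 17.0
tool_pos: [0.6214, -0.2458, 0.0873]
eef_rot: [0.999, 0.042, 0.001, 0.0]
contact_force: [0.1, -0.5, 0.4]
opening: 0.65
finger_force: 0.0
(array([ 0.   , -0.017,  0.482]), np.float64(0.0023557154673655933))
```

```bash
python3 -m pendant '[0.65,0,-0.017,0.16,0,0,0, 0.65,0,-0.017,0.32,0,0,0, 0.65,0,-0.017,0.49,0,0,0, 0.65,0,-0.017,0.49,0,0,0, 0.65,0,-0.017,0.49,0,0,0, 0,0,-0.017,0.49,0,0,0, 0,0,-0.017,0.49,0,0,0, 0,0,-0.017,0.49,0,0,0, 0,0,-0.017,0.49,0,0,0, 0,0,-0.017,0.49,0,0,0]' 40
```

```text
clock: 18.0
tool_pos: [0.6215, -0.2435, 0.0146]
eef_rot: [0.999, 0.041, 0.001, 0.0]
contact_force: [-0.6, -0.4, 6.0]
opening: 0.45
finger_force: 40.0
```

The block is gripped (39.6 mm). Lift and check.

```bash
python3 -m pendant '[0,0,0,-0.15,0,0,0, 0,0,0,-0.3,0,0,0, 0,0,0,-0.5,0,0,0, 0,0,0,-0.75,0,0,0, 0,0,0,-1,0,0,0.025, 0,0,0,-1,0,0,0.05, 0,0,0,-1,0,0,0.05, 0,0,0,-1,0,0,0.05]' 40 && python3 -m pendant '[0,-0.1,-0.3,-0.1,0,0,0, 0,-0.15,-0.6,-0.1,0,0,0, 0,-0.2,-0.87,-0.1,0,0,0, 0,-0.2,-0.87,-0.1,0,0,0, 0,-0.2,-0.87,-0.1,0,0,0]' && python3 -m pendant '[0,-0.1,-0.3,0,0,0,0, 0,-0.15,-0.6,0,0,0,0, 0,-0.2,-0.87,0,0,0,0, 0,-0.2,-0.87,0,0,0,0, 0,-0.2,-0.87,0,0,0,0]' && python3 -m pendant '[0,-0.1,-0.3,0,0,0,0, 0,-0.15,-0.6,0,0,0,0, 0,-0.2,-0.87,0,0,0,0, 0,-0.2,-0.87,0,0,0,0, 0,-0.2,-0.87,0,0,0,0]' && python3 -m pendant '[0,-0.1,-0.3,0,0,0,0, 0,-0.15,-0.6,0,0,0,0, 0,-0.2,-0.84,0,0,0,0, 0,-0.2,-0.84,0,0,0,0, 0,-0.2,-0.84,0,0,0,0, 0,-0.2,-0.84,0,0,0,0, 0,-0.2,-0.84,0,0,0,0]'; python3 - <<'E'
from h import *
snap('wrist','w8.png'); print(units([.505,.275,.03],-np.pi/2),snap('wrist')['cam_to_world'][:3,3])
E
```

```text
clock: 18.8
tool_pos: [0.6194, -0.243, 0.1622]
eef_rot: [1.0, 0.003, -0.001, -0.0]
contact_force: [-0.1, -0.4, -2.8]
opening: 0.449
finger_force: 40.0
clock: 19.3
tool_pos: [0.589, -0.1115, 0.177]
eef_rot: [1.0, 0.004, -0.001, -0.0]
contact_force: [0.1, -0.1, -1.9]
opening: 0.451
finger_force: 40.0
clock: 19.8
tool_pos: [0.5593, 0.0167, 0.1774]
eef_rot: [1.0, 0.002, -0.0, 0.001]
contact_force: [0.2, -0.8, -1.5]
opening: 0.451
finger_force: 40.0
clock: 20.3
tool_pos: [0.5294, 0.1461, 0.1775]
eef_rot: [1.0, 0.002, 0.0, 0.001]
contact_force: [0.0, -0.6, -1.3]
opening: 0.45
finger_force: 40.0
clock: 21.0
tool_pos: [0.4994, 0.2705, 0.1778]
eef_rot: [1.0, -0.0, 0.0, 0.001]
contact_force: [-0.1, 0.4, -0.9]
opening: 0.449
finger_force: 40.0
(array([ 0.039, -0.027,  0.986]), np.float64(0.00035307373570103874), {'clock': 21.05, 'q': array([-0.58727079,  0.64160911,  0.01276047,  1.77346907, -0.00952767,
        0.72705921, -2.14016736]), 'qd': array([-0.01311603, -0.00077021, -0.01266991, -0.00253544, -0.00275141,
       -0.00310514, -0.00131574]), 'joint_torque': array([ 1.36544285e-02, -4.92399609e+01,  1.41012602e+00, -1.36053407e+01,
        4.00465576e-02, -6.81971968e-02,  3.64175379e-03]), 'tool_pos': array([0.49912359, 0.27116279, 0.17788794]), 'eef_rot': array([9.99999720e-01, 2.77407097e-04, 1.53069593e-04, 6.78288452e-04]), 'contact_force': array([ 0.76030822,  0.00511091, -0.92831789]), 'moment': array([ 0.05067143,  0.03932964, -0.02897399]), 'finger_force': 39.99775883741677, 'opening': 0.4475971132714615}) [0.58010435 0.27152553 0.36083752]
```

```bash
python3 -m pendant '[0,0.039,-0.027,0.2,0,0,0, 0,0.039,-0.027,0.4,0,0,0, 0,0.039,-0.027,0.6,0,0,0, 0,0.039,-0.027,0.8,0,0,0, 0,0.039,-0.027,0.8,0,0,0, 0,0.039,-0.027,0.8,0,0,0]' && python3 -m pendant '[0,0,0,0.1,0,0,0, 0,0,0,0.2,0,0,0, 0,0,0,0.3,0,0,0, 0,0,0,0.36,0,0,0, 0,0,0,0.4,0,0,0, 0,0,0,0.42,0,0,0, 0,0,0,0.42,0,0,0]'
```

```text
clock: 21.7
tool_pos: [0.5043, 0.2772, 0.0582]
eef_rot: [1.0, 0.002, -0.0, 0.0]
contact_force: [0.8, 0.5, -1.7]
opening: 0.449
finger_force: 40.0
clock: 22.4
tool_pos: [0.5039, 0.2777, -0.0054]
eef_rot: [1.0, 0.002, -0.0, 0.0]
contact_force: [0.4, 0.0, -2.6]
opening: 0.453
finger_force: 40.0
```

```bash
python3 -m pendant '[0,0,0,0.01,0,0,0, 0,0,0,0.02,0,0,0, 0,0,0,0.02,0,0,0, 0.52,0,0,0.02,0,0,0, 0.52,0,0,0.02,0,0,0, 0.52,0,0,0.02,0,0,0, 0.52,0,0,-0.1,0,0,0, 0.52,0,0,-0.3,0,0,0, 0.52,0,0,-0.6,0,0,0, 0.52,0,0,-1,0,0,0, 0.52,0,0,-1,0,0,0, 0.52,0,0,-1,0,0,0]'
python3 -m pendant '[0.52,0,0.5,-0.1,0,0,0, 0.52,0,1,-0.1,0,0,0, 0.52,0,1,-0.1,0,0,0, 0.52,0,1,-0.1,0,0,0, 0.52,0,1,-0.1,0,0,0]'
cat > sp.py <<'E'
from h import *
def cen(c): m=cv2.moments(c); return [m['m10']/m['m00'],m['m01']/m['m00']]
def sp():
    t=snap('top')
    for b in blobs(t,(105,120,50),(128,255,255),15):
        u=cen(b)
        if 160<u[0]<330 and 165<u[1]<300: print('top',np.round(u,1),cv2.contourArea(b),onz(t,u,.03)[0].round(4))
def wr(z=.042):
    # spacer top rings in the wrist picture: bright blue annulus with a hole
    w=snap('wrist'); hsv=cv2.cvtColor(w['img'].astype(np.uint8),cv2.COLOR_RGB2HSV)
    m=cv2.inRange(hsv,(105,140,110),(128,255,255)); m[300:]=0
    cs,_=cv2.findContours(m,cv2.RETR_EXTERNAL,cv2.CHAIN_APPROX_NONE)
    for c in cs:
        if cv2.contourArea(c)>150:
            (x,y),(a,b),g=cv2.fitEllipse(c); print('wrist',np.round([x,y,a,b],1),onz(w,(x,y),z)[0].round(4))
    return w
if __name__=='__main__': sp(); w=wr(); cv2.imwrite('pics/w9.png',w['img'][:,:,::-1]); print(units([.5132,.0031,.05],-np.pi/2)[:2])
E
python3 sp.py
```

```text
clock: 23.6
tool_pos: [0.5053, 0.2785, 0.147]
eef_rot: [1.0, 0.002, 0.002, -0.001]
contact_force: [0.3, 0.8, -0.3]
opening: 0.521
finger_force: 0.0
clock: 24.1
tool_pos: [0.5036, 0.1259, 0.1584]
eef_rot: [1.0, 0.0, -0.002, 0.001]
contact_force: [0.5, 0.7, -1.0]
opening: 0.52
finger_force: 0.0
top [272.1 231.4] 55.5 [0.5134 0.0032 0.03  ]
top [267.4 189.3] 55.0 [0.6566 0.0186 0.03  ]
top [272.4 257.1] 54.5 [0.428  0.0025 0.03  ]
top [273.1 211.5] 53.5 [ 5.807e-01 -5.000e-04  3.000e-02]
wrist [413.4 265.4  26.4  31.1] [0.4281 0.0037 0.042 ]
wrist [425.5 176.6  26.4  30.9] [0.5132 0.0035 0.042 ]
wrist [439.7  95.9  33.3  37.5] [5.8e-01 1.0e-04 4.2e-02]
wrist [426.4   3.3  19.3  30.4] [0.6474 0.0187 0.042 ]
(array([0.059, 0.842, 0.724]), np.float64(0.0039984832161137525))
```

View pics/w9.png

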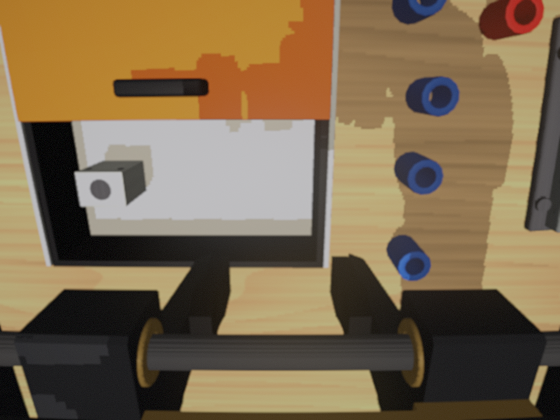

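The block stands upright in the well at (100,188). The four spacers are unmoved, and the two cameras agree. Fetch S2.

```bash
python3 -m pendant '[0.52,0.03,0.4,0,0,0,0, 0.52,0.059,0.84,0.3,0,0,0, 0.52,0.059,0.84,0.5,0,0,0, 0.52,0.059,0.84,0.7,0,0,0, 0.52,0.059,0.84,0.7,0,0,0, 0.52,0.059,0.84,0.7,0,0,0, 0.52,0.059,0.84,0.7,0,0,0]'; python3 -c "
from h import *
print(units([.5133,.0033,-.014],-np.pi/2)[:2])"
```

```text
clock: 24.9
tool_pos: [0.5153, 0.0042, 0.0564]
eef_rot: [1.0, 0.004, 0.001, -0.001]
contact_force: [-0.0, -0.3, -0.5]
opening: 0.521
finger_force: 0.0
(array([-0.015,  0.006,  0.469]), np.float64(0.004812934839058138))
```

```bash
python3 -m pendant '[0.52,-0.015,0,0.15,0,0,0, 0.52,-0.015,0,0.3,0,0,0, 0.52,-0.015,0,0.4,0,0,0, 0.52,-0.015,0,0.47,0,0,0, 0.52,-0.015,0,0.47,0,0,0, 0,-0.015,0,0.47,0,0,0, 0,-0.015,0,0.47,0,0,0, 0,-0.015,0,0.47,0,0,0, 0,-0.015,0,0.47,0,0,0]' 20 && python3 -m pendant '[0,0,0,-0.15,0,0,0, 0,0,0,-0.4,0,0,0, 0,0,0,-0.7,0,0,0, 0,0,0,-1,0,0,0, 0,0,0,-1,0,0,0, 0,0,0,-1,0,0,0]';  python3 -c "
from h import *
print(units([.478,.2105,.12],-np.pi/2)[:2])"
```

```text
clock: 25.8
tool_pos: [0.5126, 0.0021, -0.0146]
eef_rot: [1.0, 0.002, 0.001, -0.0]
contact_force: [-0.1, 1.5, 7.3]
opening: 0.349
finger_force: 20.0
clock: 26.4
tool_pos: [0.5122, 0.0017, 0.1354]
eef_rot: [1.0, 0.002, 0.001, -0.0]
contact_force: [0.3, 0.1, -0.7]
opening: 0.349
finger_force: 20.0
(array([-0.223, -1.393,  0.102]), np.float64(0.002597229903560518))
```

```bash
python3 -m pendant '[0,-0.05,-0.3,0,0,0,0, 0,-0.11,-0.6,0,0,0,0, 0,-0.11,-0.7,0,0,0,0, 0,-0.11,-0.7,0,0,0,0, 0,-0.11,-0.7,0,0,0,0]' && python3 -m pendant '[0,-0.05,-0.3,0,0,0,0, 0,-0.11,-0.6,0,0,0,0, 0,-0.11,-0.69,0,0,0,0, 0,-0.11,-0.69,0,0,0,0, 0,-0.11,-0.69,0,0,0,0, 0,-0.11,-0.69,0,0,0,0]' &&  python3 -c "
from h import *
print(units([.478,.2105,-.006],-np.pi/2)[:2])"
```

```text
clock: 26.9
tool_pos: [0.4939, 0.1054, 0.1332]
eef_rot: [1.0, 0.002, -0.001, 0.001]
contact_force: [-1.1, -0.1, -1.4]
opening: 0.355
finger_force: 20.0
clock: 27.5
tool_pos: [0.4784, 0.2067, 0.1342]
eef_rot: [1.0, -0.0, -0.0, 0.001]
contact_force: [-0.5, -0.5, -1.4]
opening: 0.349
finger_force: 20.0
(array([-0.002, -0.028,  0.935]), np.float64(-8.661521881538492e-05))
```

```bash
python3 -m pendant '[0,0,-0.025,0.3,0,0,0, 0,0,-0.025,0.5,0,0,0, 0,0,-0.025,0.7,0,0,0, 0,0,-0.025,0.85,0,0,0, 0,0,-0.025,0.94,0,0,0, 0,0,-0.025,0.945,0,0,0, 0,0,-0.025,0.945,0,0,0, 0.44,0,-0.025,0.945,0,0,0, 0.44,0,-0.025,0.945,0,0,0, 0.44,0,-0.025,0.945,0,0,0]' && python3 -m pendant '[0.44,0,0,-0.2,0,0,0, 0.44,0,0,-0.5,0,0,0, 0.44,0,0,-0.8,0,0,0, 0.44,0,0,-1,0,0,0, 0.52,0.2,0.3,-1,0,0,0, 0.52,0.34,0.7,-1,0,0,0, 0.52,0.34,0.7,-1,0,0,0, 0.52,0.34,0.7,-1,0,0,0]' && python3 -m pendant '[0.52,0.2,0.3,0,0,0,0, 0.52,0.34,0.69,0,0,0,0, 0.52,0.34,0.69,0.2,0,0,0, 0.52,0.34,0.69,0.4,0,0,0, 0.52,0.34,0.69,0.4,0,0,0, 0.52,0.34,0.69,0.4,0,0,0]'; python3 -c "
from sp import *
sp(); wr(); print(units([.580,0,-.014],-np.pi/2)[:2])"
```

```text
clock: 28.5
tool_pos: [0.4782, 0.2141, -0.0067]
eef_rot: [1.0, 0.002, 0.001, -0.0]
contact_force: [0.7, 0.3, 0.5]
opening: 0.438
finger_force: 0.0
clock: 29.3
tool_pos: [0.5304, 0.1047, 0.1431]
eef_rot: [1.0, -0.001, 0.001, 0.001]
contact_force: [-0.9, 0.8, 0.4]
opening: 0.519
finger_force: 0.0
clock: 29.9
tool_pos: [0.5802, 0.0081, 0.0828]
eef_rot: [1.0, 0.003, -0.001, -0.001]
contact_force: [-0.3, 0.4, 0.0]
opening: 0.516
finger_force: 0.0
top [209. 242.] 56.0 [0.4793 0.2146 0.03  ]
wrist [293.7 216.7  40.6  43.1] [ 0.581  -0.0007  0.042 ]
wrist [264.4 100.2  47.4  50.1] [0.6552 0.0182 0.042 ]
(array([-0.012,  0.052,  0.654]), np.float64(0.004248450147756523))
```

```bash
python3 -m pendant '[0.52,0,0.055,0.1,0,0,0, 0.52,0,0.055,0.3,0,0,0, 0.52,0,0.055,0.5,0,0,0, 0.52,0,0.055,0.65,0,0,0, 0.52,0,0.055,0.65,0,0,0, 0.52,0,0.055,0.65,0,0,0, 0,0,0.055,0.65,0,0,0, 0,0,0.055,0.65,0,0,0, 0,0,0.055,0.65,0,0,0, 0,0,0.055,0.65,0,0,0]' 20 && python3 -m pendant '[0,0,0,-0.15,0,0,0, 0,0,0,-0.4,0,0,0, 0,0,0,-0.7,0,0,0, 0,0,0,-1,0,0,0, 0,0,0,-1,0,0,0, 0,0,-0.3,-1,0,0,0, 0,-0.17,-0.7,-1,0,0,0, 0,-0.17,-0.7,-1,0,0,0, 0,-0.17,-0.7,-1,0,0,0]' && python3 -m pendant '[0,-0.1,-0.3,0,0,0,0, 0,-0.17,-0.6,0,0,0,0, 0,-0.17,-0.7,0,0,0,0, 0,-0.17,-0.7,0,0,0,0, 0,-0.17,-0.7,0,0,0,0, 0,-0.17,-0.7,0,0,0,0]'; python3 -c "
from h import *
print(units([.528,.2125,-.007],-np.pi/2)[:2])"
```

```text
clock: 31.0
tool_pos: [0.582, -0.0022, -0.0133]
eef_rot: [1.0, 0.002, 0.001, -0.0]
contact_force: [-0.8, 0.5, 7.6]
opening: 0.343
finger_force: 20.0
clock: 31.9
tool_pos: [0.5529, 0.1061, 0.1347]
eef_rot: [1.0, 0.005, -0.001, -0.001]
contact_force: [0.9, -0.8, 0.2]
opening: 0.347
finger_force: 20.0
clock: 32.5
tool_pos: [0.5298, 0.2037, 0.135]
eef_rot: [1.0, -0.0, 0.0, 0.001]
contact_force: [-0.9, -0.4, -0.2]
opening: 0.35
finger_force: 20.0
(array([-0.012, -0.061,  0.947]), np.float64(-0.00011622304886363884))
```

```bash
python3 -m pendant '[0,-0.01,-0.05,0.3,0,0,0, 0,-0.01,-0.05,0.5,0,0,0, 0,-0.01,-0.05,0.7,0,0,0, 0,-0.01,-0.05,0.85,0,0,0, 0,-0.01,-0.05,0.94,0,0,0, 0,-0.01,-0.05,0.947,0,0,0, 0,-0.01,-0.05,0.947,0,0,0, 0.44,-0.01,-0.05,0.947,0,0,0, 0.44,-0.01,-0.05,0.947,0,0,0, 0.44,-0.01,-0.05,0.947,0,0,0]' && python3 -m pendant '[0.44,0,0,-0.2,0,0,0, 0.44,0,0,-0.5,0,0,0, 0.44,0,0,-0.8,0,0,0, 0.44,0,0,-1,0,0,0, 0.52,0.2,0.3,-1,0,0,0, 0.52,0.42,0.65,-1,0,0,0, 0.52,0.42,0.65,-1,0,0,0, 0.52,0.42,0.65,-1,0,0,0]' && python3 -m pendant '[0.52,0.2,0.3,0,0,0,0, 0.52,0.42,0.64,0,0,0,0, 0.52,0.42,0.64,0.2,0,0,0, 0.52,0.42,0.64,0.4,0,0,0, 0.52,0.42,0.64,0.4,0,0,0, 0.52,0.42,0.64,0.4,0,0,0]'; python3 -c "
from sp import *
sp(); cv2.imwrite('pics/w10.png',wr()['img'][:,:,::-1]); print(units([.6555,.0185,-.014],-np.pi/2)[:2])"
```

```text
clock: 33.5
tool_pos: [0.5277, 0.215, -0.0063]
eef_rot: [1.0, 0.002, 0.0, -0.0]
contact_force: [-1.0, -0.4, 0.3]
opening: 0.438
finger_force: 0.0
clock: 34.3
tool_pos: [0.5922, 0.1135, 0.1433]
eef_rot: [1.0, -0.001, 0.001, 0.001]
contact_force: [-0.9, 1.0, 0.1]
opening: 0.522
finger_force: 0.0
clock: 34.9
tool_pos: [0.6532, 0.0247, 0.0831]
eef_rot: [1.0, 0.004, -0.001, -0.001]
contact_force: [0.2, 0.3, -0.1]
opening: 0.519
finger_force: 0.0
top [208.9 227.8] 57.5 [0.5271 0.2155 0.03  ]
top [209. 242.] 56.5 [0.4793 0.2145 0.03  ]
wrist [290.  213.8  41.1  43.2] [0.656  0.0183 0.042 ]
(array([0.002, 0.038, 0.658]), np.float64(0.0042799264757914625))
```

View pics/w10.png

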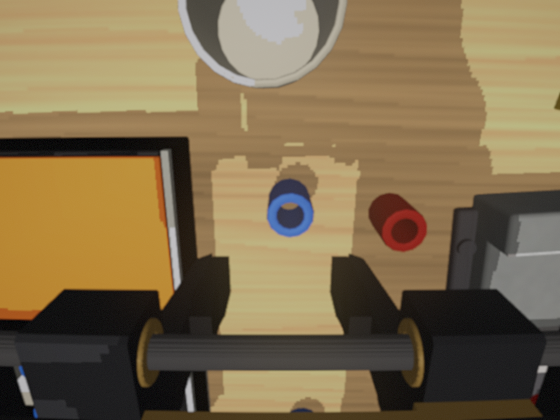

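S4 is centred at (290,214); the red decoy at (404,229) is clear of the right finger. Grasp it.

```bash
python3 -m pendant '[0.52,0.01,0.04,0.1,0,0,0, 0.52,0.01,0.04,0.3,0,0,0, 0.52,0.01,0.04,0.5,0,0,0, 0.52,0.01,0.04,0.64,0,0,0, 0.52,0.01,0.04,0.64,0,0,0, 0.52,0.01,0.04,0.64,0,0,0, 0,0.01,0.04,0.64,0,0,0, 0,0.01,0.04,0.64,0,0,0, 0,0.01,0.04,0.64,0,0,0, 0,0.01,0.04,0.64,0,0,0]' 20 && python3 -m pendant '[0,0,0,-0.15,0,0,0, 0,0,0,-0.4,0,0,0, 0,0,0,-0.7,0,0,0, 0,0,0,-1,0,0,0, 0,0,0,-1,0,0,0, 0,-0.2,-0.2,-1,0,0,0, 0,-0.43,-0.42,-1,0,0,0, 0,-0.43,-0.42,-1,0,0,0, 0,-0.43,-0.42,-1,0,0,0]' && python3 -m pendant '[0,-0.2,-0.2,0,0,0,0, 0,-0.43,-0.42,0,0,0,0, 0,-0.43,-0.42,0,0,0,0, 0,-0.43,-0.42,0,0,0,0, 0,-0.43,-0.42,0,0,0,0, 0,-0.43,-0.42,0,0,0,0]'; python3 -c "
from h import *
print(units([.528,.144,-.007],-np.pi/2)[:2])"
```

```text
clock: 36.0
tool_pos: [0.657, 0.0161, -0.0113]
eef_rot: [1.0, 0.002, 0.001, -0.0]
contact_force: [-0.4, -0.2, 7.1]
opening: 0.365
finger_force: 20.0
clock: 36.9
tool_pos: [0.5899, 0.0797, 0.1369]
eef_rot: [1.0, 0.003, -0.001, 0.0]
contact_force: [-0.0, -0.2, 0.3]
opening: 0.361
finger_force: 20.0
clock: 37.5
tool_pos: [0.5277, 0.1395, 0.1371]
eef_rot: [1.0, 0.001, 0.001, 0.0]
contact_force: [0.1, 0.0, -0.2]
opening: 0.368
finger_force: 20.0
(array([ 0.001, -0.031,  0.96 ]), np.float64(0.0007122896248584751))
```

```bash
python3 -m pendant '[0,0,-0.025,0.3,0,0,0, 0,0,-0.025,0.5,0,0,0, 0,0,-0.025,0.7,0,0,0, 0,0,-0.025,0.85,0,0,0, 0,0,-0.025,0.93,0,0,0, 0,0,-0.025,0.94,0,0,0, 0,0,-0.025,0.94,0,0,0, 0.44,0,-0.025,0.94,0,0,0, 0.44,0,-0.025,0.94,0,0,0, 0.44,0,-0.025,0.94,0,0,0]' && python3 -m pendant '[0.44,0,0,-0.2,0,0,0, 0.44,0,0,-0.5,0,0,0, 0.44,0,0,-0.8,0,0,0, 0.44,0,0,-1,0,0,0, 0.52,-0.2,0.3,-1,0,0,0, 0.52,-0.33,0.47,-1,0,0,0, 0.52,-0.33,0.47,-1,0,0,0, 0.52,-0.33,0.47,-1,0,0,0]' && python3 -m pendant '[0.52,-0.2,0.3,0,0,0,0, 0.52,-0.33,0.47,0,0,0,0, 0.52,-0.33,0.47,0.2,0,0,0, 0.52,-0.33,0.47,0.4,0,0,0, 0.52,-0.33,0.47,0.4,0,0,0, 0.52,-0.33,0.47,0.4,0,0,0]'; python3 -c "
from sp import *
sp(); wr(); print(units([.428,.0035,-.014],-np.pi/2)[:2])"
```

```text
clock: 38.5
tool_pos: [0.5267, 0.1453, -0.0031]
eef_rot: [1.0, 0.002, 0.001, -0.0]
contact_force: [0.9, 0.2, -0.6]
opening: 0.444
finger_force: 0.0
clock: 39.3
tool_pos: [0.4771, 0.0741, 0.1467]
eef_rot: [1.0, 0.002, 0.001, -0.0]
contact_force: [0.9, 0.2, -0.6]
opening: 0.517
finger_force: 0.0
clock: 39.9
tool_pos: [0.4285, 0.0047, 0.0861]
eef_rot: [1.0, 0.003, -0.0, -0.0]
contact_force: [0.6, 0.4, -0.1]
opening: 0.517
finger_force: 0.0
top [229.5 227.8] 58.5 [0.5265 0.1463 0.03  ]
top [208.9 227.8] 57.5 [0.5271 0.2155 0.03  ]
top [209. 242.] 56.0 [0.4793 0.2146 0.03  ]
wrist [283.7 215.7  40.5  42.8] [0.4283 0.0024 0.042 ]
wrist [44.5 62.9 46.1 55.1] [0.5255 0.1481 0.042 ]
(array([-0.008,  0.007,  0.674]), np.float64(0.0034508960357943954))
```

```bash
python3 -m pendant '[0.52,0,0.01,0.1,0,0,0, 0.52,0,0.01,0.3,0,0,0, 0.52,0,0.01,0.5,0,0,0, 0.52,0,0.01,0.66,0,0,0, 0.52,0,0.01,0.66,0,0,0, 0.52,0,0.01,0.66,0,0,0, 0,0,0.01,0.66,0,0,0, 0,0,0.01,0.66,0,0,0, 0,0,0.01,0.66,0,0,0, 0,0,0.01,0.66,0,0,0]' 20 && python3 -m pendant '[0,0,0,-0.15,0,0,0, 0,0,0,-0.4,0,0,0, 0,0,0,-0.7,0,0,0, 0,0,0,-1,0,0,0, 0,0,0,-1,0,0,0, 0,0.1,-0.2,-1,0,0,0, 0,0.16,-0.47,-1,0,0,0, 0,0.16,-0.47,-1,0,0,0, 0,0.16,-0.47,-1,0,0,0]' && python3 -m pendant '[0,0.1,-0.2,0,0,0,0, 0,0.16,-0.47,0,0,0,0, 0,0.16,-0.47,0,0,0,0, 0,0.16,-0.47,0,0,0,0, 0,0.16,-0.47,0,0,0,0, 0,0.16,-0.47,0,0,0,0]'; python3 -c "
from h import *
print(units([.478,.144,-.006],-np.pi/2)[:2])"
```

```text
clock: 41.0
tool_pos: [0.4371, 0.0021, -0.0049]
eef_rot: [1.0, 0.002, -0.007, -0.0]
contact_force: [0.8, -0.1, 3.4]
opening: 0.333
finger_force: 18.8
clock: 41.9
tool_pos: [0.461, 0.073, 0.1433]
eef_rot: [1.0, 0.003, -0.009, 0.0]
contact_force: [-0.7, -1.9, -0.3]
opening: 0.331
finger_force: 18.5
clock: 42.5
tool_pos: [0.485, 0.1409, 0.1432]
eef_rot: [1.0, 0.001, -0.009, 0.001]
contact_force: [0.5, -0.5, -0.9]
opening: 0.325
finger_force: 18.5
(array([-0.029, -0.023,  0.995]), np.float64(0.0014682242150617282))
```

```bash
python3 -m pendant '[0,0,-0.02,0.3,0,0,0, 0,0,-0.02,0.5,0,0,0, 0,0,-0.02,0.7,0,0,0, 0,0,-0.02,0.85,0,0,0, 0,0,-0.02,0.9,0,0,0, 0,0,-0.02,0.93,0,0,0, 0,0,-0.02,0.935,0,0,0, 0,0,-0.02,0.935,0,0,0]'; python3 -c "
from sp import *
sp()"
```

```text
clock: 43.3
tool_pos: [0.4839, 0.1462, 0.0041]
eef_rot: [1.0, 0.002, -0.007, -0.0]
contact_force: [-0.1, 0.7, -0.7]
opening: 0.335
finger_force: 18.5
```

```bash
python3 -m pendant '[0,0,0,0.01,0,0,0, 0,0,0,0.015,0,0,0, 0.44,0,0,0.015,0,0,0, 0.44,0,0,0.015,0,0,0, 0.44,0,0,0.015,0,0,0, 0.44,0,0,-0.2,0,0,0, 0.44,0,0,-0.5,0,0,0, 0.44,0,0,-0.8,0,0,0, 0.44,0,0,-1,0,0,0, 0.44,0,0.3,-1,0,0,0, 0.44,0,0.7,-1,0,0,0, 0.44,0,0.9,-1,0,0,0]'; python3 -c "
from sp import *
sp(); w=wr();t=snap('top')
c=np.hstack([cv2.resize(w['img'].astype(np.uint8),(480,360)),cv2.resize(t['img'][150:270,165:271].astype(np.uint8),(318,360))]); cv2.imwrite('pics/f1.png',c[:,:,::-1])
print(units([.585,.2125,.045],0)[:2],r.get_state()['q'].round(2))"
```

```text
clock: 44.55
tool_pos: [0.4859, 0.0083, 0.1535]
eef_rot: [1.0, 0.002, -0.008, 0.001]
contact_force: [1.7, -1.3, -0.5]
opening: 0.437
finger_force: 0.0
top [229.2 243.4] 59.5 [0.4745 0.1466 0.03  ]
top [229.5 227.8] 59.5 [0.5266 0.1461 0.03  ]
top [208.9 227.9] 56.5 [0.5268 0.2154 0.03  ]
top [209. 242.] 56.0 [0.4793 0.2146 0.03  ]
wrist [106.1 202.3  31.6  36.1] [0.472  0.1487 0.042 ]
wrist [ 28.5 197.2  29.4  36.5] [0.4774 0.2171 0.042 ]
wrist [ 15.3 142.2  31.7  38.2] [0.5252 0.2174 0.042 ]
wrist [ 97.5 141.3  33.6  38.9] [0.5246 0.1474 0.042 ]
(array([ 0.671, -1.37 ,  0.706]), np.float64(0.998858893171049)) [ 0.23  0.64 -0.54  2.    0.52  0.66 -2.22]
```

View pics/f1.png

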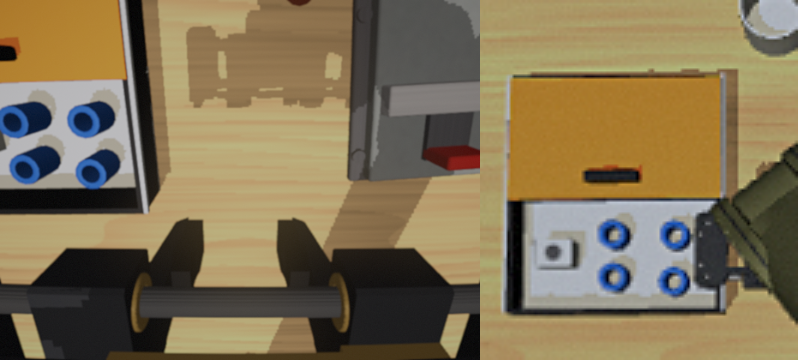

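The final check shows the block and four spacers all upright in the well: block at (555,250), rings at (614,235), (675,235), (614,278) and (674,280). Now I close the cover.

```bash
python3 -m pendant '[0.44,0.33,-0.68,-0.1,0,0,0, 0.44,0.33,-0.68,-0.1,0,0,0, 0.44,0.33,-0.68,-0.1,0,0,0, 0.44,0.33,-0.68,-0.1,0,0,0, 0.44,0.33,-0.68,-0.1,0,0,0]' && python3 -m pendant '[0.42,0.33,-0.68,0,0,0,-0.1, 0.42,0.33,-0.68,0,0,0,-0.2, 0.42,0.33,-0.68,0,0,0,-0.3, 0.42,0.33,-0.68,0,0,0,-0.4, 0.42,0.33,-0.68,0,0,0,-0.5, 0.42,0.33,-0.68,0,0,0,-0.6, 0.42,0.33,-0.68,0,0,0,-0.7, 0.42,0.33,-0.68,0,0,0,-0.8, 0.42,0.33,-0.68,0,0,0,-0.9, 0.42,0.33,-0.68,0,0,0,-1, 0.42,0.33,-0.68,0,0,0,-1, 0.42,0.33,-0.68,0,0,0,-1]'; python3 -c "
from h import *
u=units([.585,.2125,.044],0); print(u[:2])
print('turn',(R.from_quat(u[2]['eef_rot']).inv()*R.from_quat([.7071,.7071,0,0])).as_rotvec()/(np.pi/2))
w=snap('wrist'); g=w['img'].astype(int)
hsv=cv2.cvtColor(w['img'].astype(np.uint8),cv2.COLOR_RGB2HSV); p=proj(w,[.585,.2105,.096])[0]; print(p)
v=int(p[1]); print([(x,hsv[v,x,2]) for x in range(int(p[0])-24,int(p[0])+24,2)])
"
```

```text
clock: 45.2
tool_pos: [0.5345, 0.1129, 0.167]
eef_rot: [1.0, 0.003, -0.009, 0.001]
contact_force: [0.9, -0.8, -0.2]
opening: 0.441
finger_force: 0.0
clock: 46.4
tool_pos: [0.5841, 0.2129, 0.1658]
eef_rot: [0.706, 0.708, -0.007, -0.005]
contact_force: [0.2, 0.3, -0.0]
opening: 0.419
finger_force: 0.0
(array([-0.   ,  0.02 ,  0.812]), np.float64(0.0019689197914644816))
turn [-0.01124306  0.00153967  0.00198231]
[282.44332578 206.31695841]
[(258, np.uint8(181)), (260, np.uint8(182)), (262, np.uint8(181)), (264, np.uint8(180)), (266, np.uint8(181)), (268, np.uint8(180)), (270, np.uint8(181)), (272, np.uint8(181)), (274, np.uint8(175)), (276, np.uint8(96)), (278, np.uint8(58)), (280, np.uint8(61)), (282, np.uint8(64)), (284, np.uint8(63)), (286, np.uint8(63)), (288, np.uint8(61)), (290, np.uint8(103)), (292, np.uint8(177)), (294, np.uint8(181)), (296, np.uint8(181)), (298, np.uint8(181)), (300, np.uint8(181)), (302, np.uint8(181)), (304, np.uint8(181))]
```

```bash
python3 -m pendant '[0.42,0,0.01,0.3,-0.011,0,0, 0.42,0,0.01,0.6,-0.011,0,0, 0.42,0,0.01,0.81,-0.011,0,0, 0.42,0,0.01,0.81,-0.011,0,0, 0.42,0,0.01,0.81,-0.011,0,0, 0,0,0.01,0.81,-0.011,0,0, 0,0,0.01,0.81,-0.011,0,0, 0,0,0.01,0.81,-0.011,0,0, 0,0,0.01,0.81,-0.011,0,0]' 25 && python3 -m pendant '[0,0,-0.08,0,0,0,0, 0,0,-0.16,0,0,0,0, 0,0,-0.24,0,0,0,0, 0,0,-0.32,0,0,0,0, 0,0,-0.4,0,0,0,0, 0,0,-0.48,0,0,0,0, 0,0,-0.56,0,0,0,0, 0,0,-0.64,0,0,0,0, 0,0,-0.72,0,0,0,0, 0,0,-0.78,0,0,0,0, 0,0,-0.82,0,0,0,0, 0,0,-0.82,0,0,0,0]' 25
```

```text
clock: 47.35
tool_pos: [0.5849, 0.216, 0.0465]
eef_rot: [0.706, 0.709, 0.001, 0.001]
contact_force: [-0.6, -0.2, 4.2]
opening: 0.135
finger_force: 25.0
clock: 48.55
tool_pos: [0.4613, 0.2155, 0.0464]
eef_rot: [0.705, 0.709, 0.001, 0.001]
contact_force: [-1.7, -0.0, 9.3]
opening: 0.133
finger_force: 25.0
```

```bash
python3 -m pendant '[0,0,-0.01,0,0,0,0, 0,0,-0.02,0,0,0,0, 0,0,-0.03,0,0,0,0, 0,0,-0.04,0,0,0,0, 0,0,-0.04,0,0,0,0]' 25
```

```text
clock: 49.05
tool_pos: [0.4604, 0.2155, 0.0464]
eef_rot: [0.706, 0.708, 0.004, 0.003]
contact_force: [9.3, -0.5, 3.3]
opening: 0.133
finger_force: 25.0
```

```bash
python3 -m pendant '[0,0,0.01,0,0,0,0, 0.42,0,0.01,0,0,0,0, 0.42,0,0.01,0,0,0,0, 0.42,0,0.01,0,0,0,0, 0.42,0,0.01,-0.25,0,0,0, 0.42,0,0.01,-0.5,0,0,0, 0.42,0,0.01,-0.8,0,0,0, 0.42,-0.3,0.06,-0.9,0,0,0, 0.42,-0.6,0.06,-0.9,0,0,0, 0.42,-0.94,0.06,-0.9,0,0,0, 0.42,-0.94,0.06,-0.9,0,0,0, 0.42,-0.94,0.06,-0.9,0,0,0]' && python3 -m pendant '[0.42,-0.94,0.06,0,0,0,0, 0.42,-0.94,0.06,0,0,0,0, 0.42,-0.94,0.06,0,0,0,0, 0.42,-0.94,0.06,0,0,0,0, 0.42,-0.94,0.06,0,0,0,0]' && python3 -m pendant '[0.42,-0.94,0.06,0,0,0,-0.05, 0.42,-0.94,0.06,0,0,0,-0.05, 0.42,-0.94,0.06,0,0,0,-0.05, 0.42,-0.94,0.06,0,0,0,-0.05, 0.42,-0.94,0.06,0,0,0,-0.05, 0.42,-0.94,0.06,0,0,0,-0.05]'
python3 -c "
from h import *
w=snap('wrist'); t=snap('top')
o=max(blobs(t,(8,150,80),(22,255,255),300),key=cv2.contourArea);q=cv2.minAreaRect(o);print('cover',onz(t,cv2.boxPoints(q),.07).round(4).tolist())
for b in blobs(w,(0,150,130),(6,255,255),150): q=cv2.minAreaRect(b); print('red',q,onz(w,q[0],.075).round(4))
u=units([.4900,-.2096,.016],.08); print(u[:2]); print('turn',(R.from_quat(u[2]['eef_rot']).inv()*R.from_quat([.678,.735,0,0])).as_rotvec()/(np.pi/2))
"
```

```text
clock: 50.25
tool_pos: [0.4642, 0.0726, 0.1797]
eef_rot: [0.707, 0.708, 0.0, 0.0]
contact_force: [-0.2, 1.6, -0.4]
opening: 0.42
finger_force: 0.0
clock: 50.75
tool_pos: [0.4746, -0.0655, 0.18]
eef_rot: [0.705, 0.709, 0.001, -0.0]
contact_force: [-0.3, 1.6, -0.0]
opening: 0.418
finger_force: 0.0
clock: 51.35
tool_pos: [0.4848, -0.2044, 0.1805]
eef_rot: [0.675, 0.738, 0.001, 0.0]
contact_force: [0.5, 0.6, 0.6]
opening: 0.42
finger_force: 0.0
cover [[0.5729, 0.3291, 0.07], [0.5714, 0.0944, 0.07], [0.4376, 0.0939, 0.07], [0.4383, 0.3258, 0.07]]
red ((484.00006103515625, 28.999982833862305), (33.941123962402344, 38.18376159667969), 45.0) [[ 0.6261 -0.0661  0.075 ]]
red ((284.37152099609375, 196.4405975341797), (15.399737358093262, 47.513187408447266), 3.012787342071533) [[ 0.4895 -0.2091  0.075 ]]
(array([-0.034,  0.031,  1.096]), np.float64(0.005140677340080555))
turn [ 0.00127634 -0.00044632  0.00473643]
```

```bash
python3 -m pendant '[0.42,-0.034,0.031,0.2,0,0,0, 0.42,-0.034,0.031,0.4,0,0,0, 0.42,-0.034,0.031,0.6,0,0,0, 0.42,-0.034,0.031,0.7,0,0,0, 0.42,-0.034,0.031,0.7,0,0,0]' 25 && python3 -m pendant '[0.42,0,0,0.1,0,0,0, 0.42,0,0,0.2,0,0,0, 0.42,0,0,0.3,0,0,0, 0.42,0,0,0.39,0,0,0, 0.42,0,0,0.39,0,0,0, 0,0,0,0.39,0,0,0, 0,0,0,0.39,0,0,0, 0,0,0,0.39,0,0,0, 0,0,0,0.39,0,0,0]' 30
```

```text
clock: 51.95
tool_pos: [0.488, -0.2109, 0.0734]
eef_rot: [0.676, 0.737, -0.0, -0.001]
contact_force: [-0.6, -0.4, 0.9]
opening: 0.422
finger_force: 0.0
clock: 52.85
tool_pos: [0.49, -0.2125, 0.0174]
eef_rot: [0.677, 0.736, 0.001, 0.001]
contact_force: [-1.0, -0.2, 4.7]
opening: 0.158
finger_force: 30.0
```

```bash
python3 -m pendant '[0,0,0.05,0,0,0,0, 0,0,0.1,0,0,0,0, 0,0,0.15,0,0,0,0, 0,0,0.2,0,0,0,0, 0,0,0.25,0,0,0,0, 0,0,0.3,0,0,0,0, 0,0,0.35,0,0,0,0, 0,0,0.4,0,0,0,0, 0,0,0.44,0,0,0,0, 0,0,0.47,0,0,0,0, 0,0,0.49,0,0,0,0, 0,0,0.49,0,0,0,0]' 30 && python3 -m pendant '[0,0,0.01,0,0,0,0, 0,0,0.02,0,0,0,0, 0,0,0.03,0,0,0,0, 0,0,0.03,0,0,0,0]'
```

```text
clock: 54.05
tool_pos: [0.5622, -0.2078, 0.0175]
eef_rot: [0.678, 0.735, -0.001, 0.001]
contact_force: [-2.5, -1.2, 6.6]
opening: 0.159
finger_force: 30.0
clock: 54.45
tool_pos: [0.5647, -0.2077, 0.0175]
eef_rot: [0.678, 0.735, -0.002, -0.0]
contact_force: [-6.5, -2.1, 10.6]
opening: 0.156
finger_force: 30.0
```

```bash
python3 -m pendant '[0,0,0.01,0,0,0,0, 0,0,0.02,0,0,0,0, 0,0,0.03,0,0,0,0, 0,0,0.03,0,0,0,0]' && python3 -m pendant '[0,0,-0.005,0,0,0,0, 0.42,0,-0.01,0,0,0,0, 0.42,0,-0.01,0,0,0,0, 0.42,0,-0.01,0,0,0,0, 0.42,0,-0.01,0,0,0,0, 0.42,0,-0.01,-0.2,0,0,0, 0.42,0,-0.01,-0.5,0,0,0, 0.42,0,-0.01,-0.8,0,0,0, 0.42,0,-0.01,-1,0,0,0, 0.42,0,-0.01,-1,0,0,0, 0.42,0,-0.01,-1,0,0,0]'
python3 -c "
from h import *
w=snap('wrist')
for b in blobs(w,(0,150,130),(6,255,255),150): q=cv2.minAreaRect(b); print('red',q,onz(w,q[0],.075).round(4))
g=w['img'].astype(int).mean(2); p=proj(w,[.637,-.17,.052])[0]; print(p); v=int(p[1]); print([(x,int(g[v,x])) for x in range(int(p[0])-50,int(p[0])+40,2)])
"
```

```text
clock: 54.85
tool_pos: [0.5643, -0.2077, 0.0173]
eef_rot: [0.678, 0.735, -0.006, -0.003]
contact_force: [-16.7, -2.4, 18.8]
opening: 0.156
finger_force: 30.1
clock: 55.95
tool_pos: [0.57, -0.2059, 0.1669]
eef_rot: [0.677, 0.736, 0.001, 0.001]
contact_force: [0.1, 0.2, 0.2]
opening: 0.422
finger_force: 0.0
red ((272.6934509277344, 192.4377899169922), (15.696499824523926, 49.420196533203125), 2.726311206817627) [[ 0.5646 -0.2043  0.075 ]]
red ((389.0, 15.5), (31.0, 38.0), 90.0) [[ 0.6354 -0.0698  0.075 ]]
[363.02157314 152.3043124 ]
[(313, 130), (315, 132), (317, 132), (319, 131), (321, 119), (323, 89), (325, 149), (327, 181), (329, 181), (331, 182), (333, 180), (335, 181), (337, 182), (339, 181), (341, 181), (343, 181), (345, 182), (347, 181), (349, 180), (351, 180), (353, 181), (355, 178), (357, 142), (359, 167), (361, 136), (363, 131), (365, 130), (367, 130), (369, 131), (371, 129), (373, 130), (375, 131), (377, 130), (379, 131), (381, 131), (383, 130), (385, 130), (387, 130), (389, 129), (391, 120), (393, 140), (395, 155), (397, 155), (399, 156), (401, 156)]
```

```bash
python3 -c "
from plant import r
print(r.finish_job())"
```

```text
the job is handed in; nothing more can be done
None
```

The job is handed in: block_b (the only block present) and all four blue spacers are in the case well, the cover is slid fully shut and the empty vise jaw fully closed, and the mug, stapler, paper stack and look-alikes were never handled.

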